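# Gather the stones in the lamp-side corner of the tray

### The arm

A 6-joint arm with a two-finger parallel gripper is mounted at the origin on the work surface. World frame = base frame: x ahead of the robot, y to its left, z up, the work surface at z = 0. Lengths are in m, angles in rad, forces in N, time in s.
With the tool pointing down it reaches from about 0.4 to 0.925 m from the base axis. Payload 12.5 kg.
Tool frame: the origin (TCP) lies on the centre line of the jaws, within the pads' length; the fingertips stand 8 mm ahead of it and the grasp point (between the pads) lies 11 mm behind it; z points along the fingers, y is the direction in which the jaws open and shut (so a half turn about z gives the same grasp; the last joint's range is limited). The gripper opens to 95 mm and grips with 3 to 60 N. Pads are 20 mm wide; open, the fingers measure 119 mm over their backs; the gripper's body (75 mm by 180 mm) begins 59 mm behind the grasp point.
Start: joints at [1.114, 0.491, 1.559, -0, 1.092, -0.106], TCP at [0.215, 0.587, 0.223] pointing down, gripper open.
Joint ranges: [-3.1, 3.1], [-0.84, 2.19], [0.05, 2.79], [-1.13, 4.28], [0.06, 2.93], [-2.69, 2.69]. Speed limits (rad/s): [2.22, 2.22, 2.79, 3.14, 3.14, 3.14].

### API

Orientations are given as [roll, pitch, yaw] about the fixed x, y, z axes, in that order (R = Rz(yaw) Ry(pitch) Rx(roll)).
In Python, from plant import robot gives the robot as it stands.
- The arm moves only by the shell command python3 -m creep 'ROWS'. ROWS is JSON, a list of rows, each an object of numbers: "x", "y", "z": the shift along the world's x, y, z in m; "spin": the turn about the world's z in rad; "gripper": the opening, from 0 (shut) to 1 (fully open). In form: [{"x": .., "y": .., "z": .., "spin": .., "gripper": ..}, ...]. A call has 1 to 5 rows; each row is the pose to reach, as a shift and turn from the pose commanded when the call began; what a row does not reach only later rows make up. A row lasts 1/8 s, in which the tool goes at most 62.5 mm and 10.7 degrees, less where a joint would pass 70% of its speed; a pose out of reach is approached as far as the arm can. A call with a gripper value outside its range is refused whole. The fingers move at their own pace and stop on an object; the grip force is fixed at half the most. Time passes only in rows, so rows that repeat a pose let the fingers close. It gives the time, the measured TCP pose, the force and the opening at its end, in the units of the state.
- robot.sense(): the state, without advancing time (a new reading comes with each control period).
- robot.snapshot(name): name is "side" or "top" or "wrist"; returns the picture (420x560x3 uint8, blue, green, red); there is no depth.
- robot.camera_model(name): a dict with "fx", "fy", "cx", "cy" (pixels), "world_from_camera" (4x4, takes a point from camera to world coordinates). Camera axes: x right, y down, z forward; pixel columns grow to the right and rows downward; lengths in m; the calibration is good to about 2 mm. The wrist camera is an equidistant fisheye: a pixel r from the principal point sees the ray r / f radians off the axis. A picture is of the moment at which its call begins: read the wrist's pose just before it. camera_model takes no time and is no camera call; for the wrist camera it gives the pose at the moment of the call.
- robot.job_done(): hands the job in, once; it reports no verdict.
The state is a dict: "time": time; "joint_pos": joint angles; "qvel": joint speeds; "joint_torque": joint torques, N m; "position": TCP position; "eef_rot": TCP orientation; "force": force on the tool from outside, world axes, zero at the start; "ft_torque": the same for the moment, N m; "width": finger opening in m.
Only numpy, scipy, OpenCV 4.12 (cv2) and the standard library are available. Lean on these libraries where they do the work, as an engineer would, in place of code of your own. Each camera call takes 0.05 s, during which the arm holds its last target.

### The job

I want to pick over the five loose stones in the lamplight: grip the wooden tray by its rim and tip it so that all of them slide together into its corner nearest the green lamp, that corner staying down on the bench or just above it. Finish while still holding the tray tilted in the gripper, the stones at rest, propped on nothing else. Spill no stone and leave everything else on the bench where it is.

Things in the scene. Friction and masses are not known exactly. Their poses are not given: they have to be found in the camera images.
- tray: open wooden tray with white floor, on the bench: 170 mm along its x, 220 along y, 46 high; upright walls 10 mm thick, floor 6 mm; 0.2 to 0.45 kg. Origin: centre of its underside; z up, x away from the robot (yaw within 0.2 rad), y left. Any wall can be pinched from above, one finger inside; fingertips up to 24 mm below the rim clear the stones. Flat brass card frame outside on the near wall
- far_left_corner (a point): inner corner of the tray at floor level, far (+x) and left (+y): 75 mm along the tray's x and 100 mm along its y from the tray's origin, 6 mm above its underside; the outer corner is 10 mm further out along both
- far_right_corner (a point): the same on the far right: 75 mm along the tray's x and -100 mm along its y, 6 mm above the underside
- lamp: banker's lamp, green half-round glass shade, brass stem and round foot 136 mm across, fixed, 280 mm high; stands beyond the tray at its left or right, so the tray corner nearest it is always one of the two far corners. The 172 mm wide shade reaches 90 mm from the foot's centre towards the robot, lower edge 215 mm up. Origin: centre of the foot, on the bench
- bangle_stand: T-shaped stand with a grey bar and four bangles, 200 mm high, bar 160 mm wide, fixed, on the side where the lamp is not. Origin under its foot
- stone1: red polished cabochon lying loose in the tray: round, 26 mm across, 11 mm high, flat below, domed above, about 12 g. Origin at the centre of its underside. Slippery: the stones begin to slide on the tray's floor at a tilt of about 5 to 9 degrees and run well into a corner at 25 to 30 degrees
- stone2: dark green polished cabochon lying loose in the tray: round, 26 mm across, 11 mm high, flat below, domed above, about 12 g. Origin at the centre of its underside. Slippery: the stones begin to slide on the tray's floor at a tilt of about 5 to 9 degrees and run well into a corner at 25 to 30 degrees
- stone3: blue polished cabochon lying loose in the tray: round, 26 mm across, 11 mm high, flat below, domed above, about 12 g. Origin at the centre of its underside. Slippery: the stones begin to slide on the tray's floor at a tilt of about 5 to 9 degrees and run well into a corner at 25 to 30 degrees
- stone4: amber polished cabochon lying loose in the tray: round, 26 mm across, 11 mm high, flat below, domed above, about 12 g. Origin at the centre of its underside. Slippery: the stones begin to slide on the tray's floor at a tilt of about 5 to 9 degrees and run well into a corner at 25 to 30 degrees
- stone5: purple polished cabochon lying loose in the tray: round, 26 mm across, 11 mm high, flat below, domed above, about 12 g. Origin at the centre of its underside. Slippery: the stones begin to slide on the tray's floor at a tilt of about 5 to 9 degrees and run well into a corner at 25 to 30 degrees
- spectacles: red-framed spectacles lying open, about 140 x 125 mm, 40 mm high; loose, to be left where it is. Origin on its underside
- hammer: chasing hammer lying on its side, wooden handle, steel head, 265 mm long, 25 mm high; loose, to be left where it is. Origin on its underside
- pliers: flat-nose pliers with blue handles, 165 mm long, 15 mm high; loose, to be left where it is. Origin on its underside
- brass_pot: small open brass pot, 84 mm across, 75 mm high; loose, to be left where it is. Origin on its underside
- brush_glass: glass tumbler with brushes, 72 mm across, 160 mm high with the brushes; loose, to be left where it is. Origin on its underside
- bottle: black bottle with white cap, 54 mm across, 140 mm high; loose, to be left where it is. Origin on its underside
Things that resemble listed ones, but are neither listed nor needed, are in the scene too. Of the things shaped like the bottle, the black one is meant. Leave any blue look-alike of the brush_glass alone.

How it is judged:
By the outcome, as a careful person would: the job done as asked, in the order asked, and still so for the second after the job is handed in, while the arm keeps its last pose, push and grip.
It also fails if it takes over 35 s, if anything falls off the work surface, if the arm or the gripper's body presses on something with over 40 N, if the wrist force passes 120 N, or if a joint passes its speed limit or range.

## Working session

There is one attempt and no reset: what is moved stays moved. The work goes in short steps, Python scripts to look and compute and a shell command to move; the robot and the scene stay as the last step left them, time stands still between calls to the robot, and variables do not carry over. Pictures are saved under pics/ and viewed, and the job is handed in when it is done.

```bash
ls; mkdir -p pics; cat > h.py <<'E'
import numpy as np,cv2
from plant import robot
def ray(cam,u,v,z):
    m=robot.camera_model(cam);T=np.array(m["world_from_camera"])
    d=T[:3,:3]@np.array([(u-m["cx"])/m["fx"],(v-m["cy"])/m["fy"],1.]);o=T[:3,3]
    return o+d*(z-o[2])/d[2]
def proj(cam,p):
    m=robot.camera_model(cam);T=np.linalg.inv(np.array(m["world_from_camera"]))
    c=T[:3,:3]@np.array(p)+T[:3,3]
    return np.array([m["fx"]*c[0]/c[2]+m["cx"],m["fy"]*c[1]/c[2]+m["cy"]])
E
python3 - <<'E'
from h import *
for n in("top","side"):
    im=robot.snapshot(n);cv2.imwrite(f"pics/{n}0.png",im)
    m=robot.camera_model(n);print(n,np.round(m["world_from_camera"],3).tolist(),m["fx"])
s=robot.sense();print({k:np.round(v,3) for k,v in s.items()})
E
```

```text
pics
top [[0.023, -0.992, 0.125, 0.277], [-1.0, -0.022, 0.012, -0.015], [-0.009, -0.126, -0.992, 1.677], [0.0, 0.0, 0.0, 1.0]] 546.2660131627727
side [[0.959, -0.2, 0.198, 0.155], [-0.282, -0.673, 0.684, -1.141], [-0.004, -0.712, -0.702, 1.229], [0.0, 0.0, 0.0, 1.0]] 519.175964867475
{'time': np.float64(0.1), 'joint_pos': array([ 1.114,  0.492,  1.559, -0.   ,  1.092, -0.106]), 'qvel': array([-0.001, -0.   , -0.   , -0.   ,  0.003, -0.001]), 'joint_torque': array([ 3.0000e-03, -6.1363e+01, -2.5861e+01,  6.9000e-02,  4.7000e-02,
       -0.0000e+00]), 'position': array([0.215, 0.587, 0.222]), 'eef_rot': array([-3.141, -0.   ,  2.791]), 'force': array([-0.323, -0.45 ,  0.25 ]), 'ft_torque': array([ 0.014, -0.032,  0.009]), 'width': np.float64(0.095)}
```

```bash
ls -la; python3 -m creep --help 2>&1 | head -20
```

```text
total 16
drwxr-xr-x  3 agent agent 4096 Dec  7 02:40 .
drwxr-xr-x 23 root  root  4096 Dec  7 02:38 ..
-rw-r--r--  1 agent agent  448 Dec  7 02:40 h.py
drwxr-xr-x  2 agent agent 4096 Dec  7 02:40 pics
invalid input: not JSON, or not a number
```

View pics/top0.png

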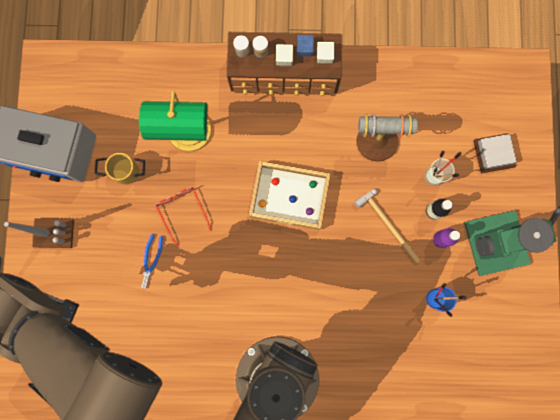

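View pics/side0.png

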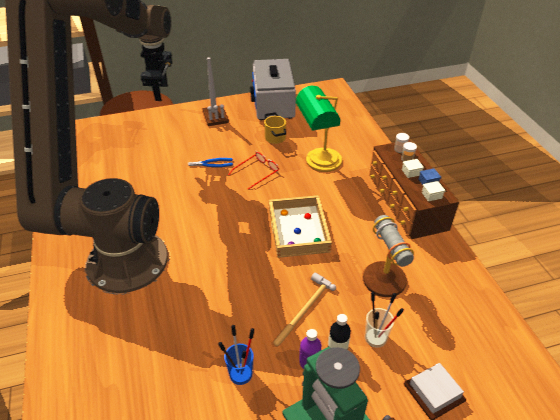

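```bash
python3 - <<'E'
from h import *
im=cv2.imread("pics/top0.png")[145:245,130:350]
cv2.imwrite("pics/topc.png",cv2.resize(im,None,fx=3.6,fy=3.6,interpolation=cv2.INTER_CUBIC))
im=cv2.imread("pics/side0.png")[180:320,220:380]
cv2.imwrite("pics/sidec.png",cv2.resize(im,None,fx=4,fy=4,interpolation=cv2.INTER_CUBIC))
E
```

```text
(no output)
```

View pics/topc.png

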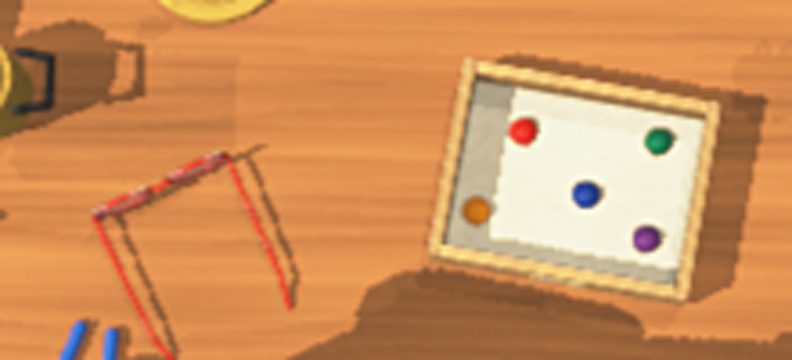

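View pics/sidec.png

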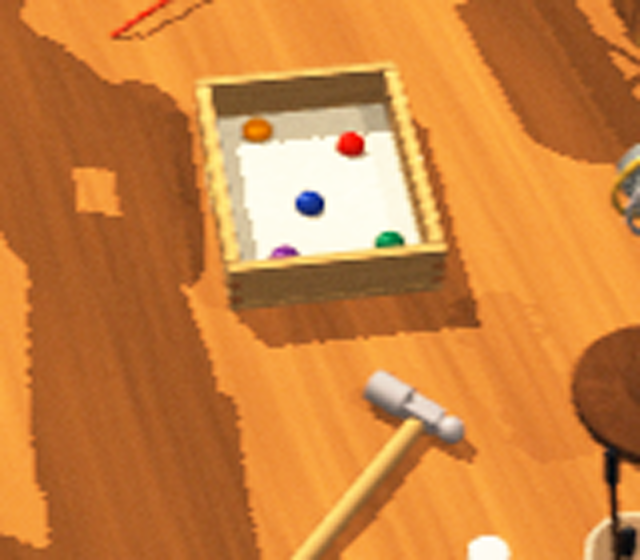

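The tray is the only box with stones in it. In `top` its rim corners are at crop px FL (466,60), FR (720,102), NR (686,301) and NL (429,256). The green lamp at (174,121) is beyond the tray on the left, so the target is the far-left corner. Look-alikes are the purple bottle at (447,238) and the blue glass at (441,299), and neither is needed.

```bash
python3 - <<'E'
from h import *
P=np.array([(466,60),(720,102),(686,301),(429,256)],float)
W=[]
for p in P:
    u,v=(p+.5)/3.6-.5+np.array([130,145]);W.append(ray("top",u,v,.046))
W=np.array(W);print(np.round(W,3));c=W.mean(0)
print("c",c, [np.linalg.norm(W[i]-W[i-1]) for i in range(4)])
yaw=[np.arctan2(*(W[0]-W[3])[[1,0]]),np.arctan2(*(W[1]-W[2])[[1,0]]),np.arctan2(*(W[0]-W[1])[[1,0]])-np.pi/2,np.arctan2(*(W[3]-W[2])[[1,0]])-np.pi/2]
print(yaw)
Q=np.array([(196,83),(394,66),(446,250),(229,268)],float) # NL FL FR NR side
for p in Q:
    u,v=(p+.5)/4-.5+np.array([220,180]);print(np.round(ray("side",u,v,.046),3))
for n,u,v in [("lampfoot",189,132),("hammerhead",367,197),("hend",356,207),("standfoot",377,142)]:
    print(n,ray("top",u,v,0.01))
E
```

```text
[[ 0.649  0.069  0.046]
 [ 0.618 -0.146  0.046]
 [ 0.448 -0.12   0.046]
 [ 0.481  0.096  0.046]]
c [ 0.54922731 -0.02520834  0.046     ] [np.float64(0.16999772711566483), np.float64(0.2176303722868623), np.float64(0.1713975578705282), np.float64(0.2178024971451923)]
[np.float64(-0.15544943322563423), np.float64(-0.1543941766498729), np.float64(-0.14598761160317952), np.float64(-0.15242185213842308)]
[0.484 0.093 0.046]
[0.65  0.066 0.046]
[ 0.618 -0.145  0.046]
[ 0.452 -0.115  0.046]
lampfoot [0.74693551 0.29396211 0.01      ]
hammerhead [ 0.55222445 -0.26492133  0.01      ]
hend [ 0.52032504 -0.23120857  0.01      ]
standfoot [ 0.72688861 -0.29560839  0.01      ]
```

```bash
python3 -m creep '[{"x":0.15,"y":-0.26,"z":0,"spin":0.2,"gripper":0.5},{"x":0.15,"y":-0.26,"z":0,"spin":0.2,"gripper":0.5},{"x":0.15,"y":-0.26,"z":0,"spin":0.2,"gripper":0.5},{"x":0.15,"y":-0.26,"z":0,"spin":0.2,"gripper":0.5},{"x":0.15,"y":-0.26,"z":0,"spin":0.2,"gripper":0.5}]'
```

```text
time: 0.72
position: [0.3654, 0.3249, 0.2226]
eef_rot: [-3.141, -0.0, 2.99]
force: [0.3, 0.7, -0.1]
width: 0.0508
```

```bash
python3 -m creep '[{"x":0.08,"y":-0.28,"z":0,"spin":0,"gripper":0.5},{"x":0.08,"y":-0.28,"z":0,"spin":0,"gripper":0.5},{"x":0.08,"y":-0.28,"z":0,"spin":0,"gripper":0.5},{"x":0.08,"y":-0.28,"z":0,"spin":0,"gripper":0.5},{"x":0.08,"y":-0.28,"z":0,"spin":0,"gripper":0.5}]'; python3 -m creep '[{"x":0.031,"y":-0.167,"z":0,"spin":0,"gripper":0.5},{"x":0.031,"y":-0.167,"z":0,"spin":0,"gripper":0.5},{"x":0.031,"y":-0.167,"z":0,"spin":0,"gripper":0.5},{"x":0.031,"y":-0.167,"z":-0.06,"spin":0,"gripper":0.5},{"x":0.031,"y":-0.167,"z":-0.10,"spin":0,"gripper":0.5}]'
python3 - <<'E'
from h import *
s=robot.sense();print(s["position"],s["eef_rot"])
cv2.imwrite("pics/w1.png",robot.snapshot("wrist"));cv2.imwrite("pics/s1.png",robot.snapshot("side"))
E
```

```text
time: 1.35
position: [0.4451, 0.0445, 0.2226]
eef_rot: [3.142, 0.0, 2.989]
force: [0.8, -0.0, 0.0]
width: 0.0478
time: 1.98
position: [0.4751, -0.1205, 0.1207]
eef_rot: [3.141, -0.001, 2.989]
force: [0.8, -0.1, -0.5]
width: 0.0477
[ 0.47506386 -0.12051816  0.12074872] [ 3.14120093e+00 -1.10171093e-03  2.98929531e+00]
```

View pics/w1.png

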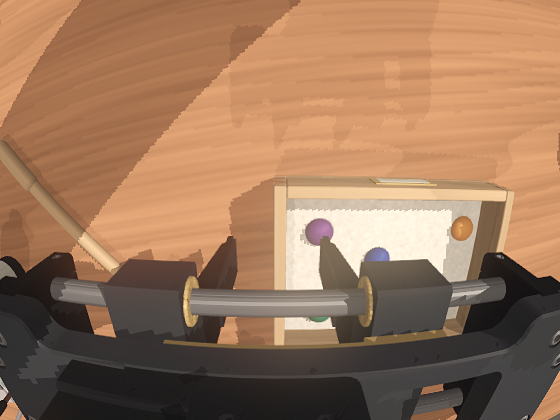

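View pics/s1.png

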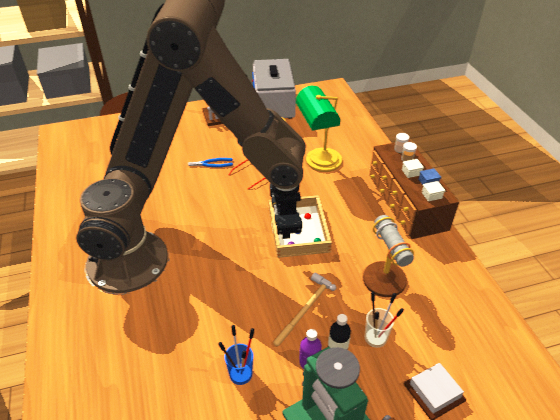

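```bash
python3 -m creep '[{"z":-0.05,"gripper":0.5},{"z":-0.077,"gripper":0.5},{"z":-0.077,"gripper":0.5},{"z":-0.077,"gripper":0},{"z":-0.077,"gripper":0}]';python3 -m creep '[{"gripper":0},{"gripper":0},{"gripper":0},{"gripper":0},{"gripper":0}]'
```

```text
invalid input at $[0]: expected keys x, y, z, spin, gripper
invalid input at $[0]: expected keys x, y, z, spin, gripper
```

```bash
python3 -m creep '[{"x":0,"y":0,"spin":0,"z":-0.05,"gripper":0.5},{"x":0,"y":0,"spin":0,"z":-0.077,"gripper":0.5},{"x":0,"y":0,"spin":0,"z":-0.077,"gripper":0.5},{"x":0,"y":0,"spin":0,"z":-0.077,"gripper":0},{"x":0,"y":0,"spin":0,"z":-0.077,"gripper":0}]';python3 -m creep '[{"x":0,"y":0,"spin":0,"z":0,"gripper":0},{"x":0,"y":0,"spin":0,"z":0,"gripper":0},{"x":0,"y":0,"spin":0,"z":0,"gripper":0}]'
python3 - <<'E'
from h import *
cv2.imwrite("pics/w2.png",robot.snapshot("wrist"))
E
```

```text
time: 2.7
position: [0.4765, -0.1202, 0.0472]
eef_rot: [-3.141, 0.002, 2.991]
force: [-0.0, 0.4, 0.5]
width: 0.0326
time: 3.08
position: [0.476, -0.12, 0.046]
eef_rot: [3.142, 0.001, 2.991]
force: [-0.5, 2.0, 6.6]
width: 0.0098
```

View pics/w2.png

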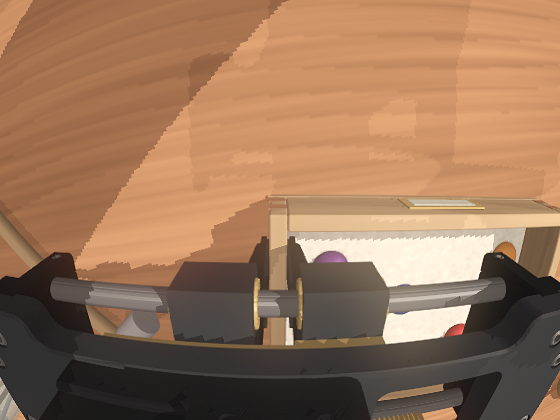

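The right wall is pinched near its near end. Next is a small lift, to see whether the tray hinges in the pads.

```bash
python3 -m creep '[{"x":0,"y":0,"spin":0,"z":0.008,"gripper":0},{"x":0,"y":0,"spin":0,"z":0.016,"gripper":0},{"x":0,"y":0,"spin":0,"z":0.024,"gripper":0},{"x":0,"y":0,"spin":0,"z":0.03,"gripper":0},{"x":0,"y":0,"spin":0,"z":0.03,"gripper":0}]'
python3 - <<'E'
from h import *
print(robot.sense()["force"],robot.sense()["ft_torque"])
a=robot.snapshot("side")[160:300,210:370]
cv2.imwrite("pics/s3.png",cv2.resize(a,None,fx=4,fy=4,interpolation=cv2.INTER_CUBIC))
cv2.imwrite("pics/w3.png",robot.snapshot("wrist"))
E
```

```text
time: 3.75
position: [0.4758, -0.1201, 0.0761]
eef_rot: [-3.141, 0.001, 2.991]
force: [-0.6, 1.0, -3.6]
width: 0.0099
[-0.6303343   0.99317339 -3.56870128] [-0.39701518  0.32192154 -0.01683947]
```

View pics/s3.png

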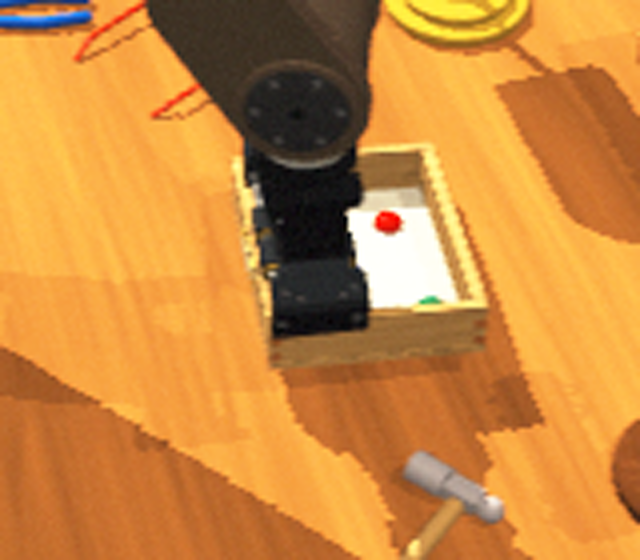

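View pics/w3.png

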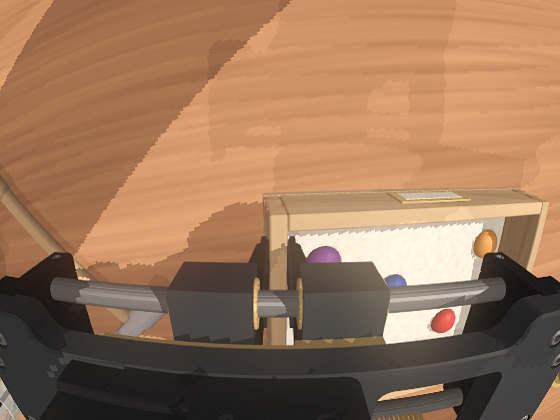

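```bash
cat >> h.py <<'E'
from scipy.optimize import least_squares
from scipy.spatial.transform import Rotation as Ro
C={"FLt":(85,110,46),"FRt":(85,-110,46),"NRt":(-85,-110,46),"NLt":(-85,110,46),"FLb":(85,110,0),"FRb":(85,-110,0),"NRb":(-85,-110,0),"NLb":(-85,110,0),
"FLi":(75,100,6),"FRi":(75,-100,6),"NRi":(-75,-100,6),"NLi":(-75,100,6),"NRit":(-75,-100,46),"NLit":(-75,100,46),"FLit":(75,100,46),"FRit":(75,-100,46)}
def projw(p):
    m=robot.camera_model("wrist");T=np.linalg.inv(np.array(m["world_from_camera"]))
    c=T[:3,:3]@np.array(p)+T[:3,3];th=np.arctan2(np.hypot(c[0],c[1]),c[2]);a=np.arctan2(c[1],c[0])
    return np.array([m["fx"]*th*np.cos(a)+m["cx"],m["fy"]*th*np.sin(a)+m["cy"]])
def fit(obs,gx=-58,yaw0=-.152,depth=13):
    """obs: list (cam,corner,u,v). grip point fixed at rim-10mm at TCP(-2mm)"""
    s=robot.sense();g=np.array(s["position"])
    def f(p):
        R=Ro.from_euler("ZYX",[p[0],p[1],p[2]]);o=p[3:6];r=[]
        for c,k,u,v in obs:
            w=R.apply(np.array(C[k])/1000)+o
            q=projw(w) if c=="wrist" else proj(c,w)
            r+=list((q-[u,v])*(0.6 if c=="wrist" else 1))
        w=R.apply([gx/1000,-.105,.038])+o
        r+=list((w-g)/.003); r+=[(p[0]-yaw0)/.05]
        return r
    x0=[yaw0,0,0,*(g-[-.073,-.095,.038])]
    S=least_squares(f,x0,loss="soft_l1");p=S.x;R=Ro.from_euler("ZYX",p[:3])
    print("yaw %.3f pitch(far down +) %.1f roll(left down -) %.1f deg"%(p[0],np.degrees(p[1]),np.degrees(p[2])),"origin",np.round(p[3:],3),"res",np.round(f(p),1))
    for k in("FLb","FRb","NLb","NRb"):print(k,np.round(R.apply(np.array(C[k])/1000)+p[3:],3))
E
python3 - <<'E'
from h import *
S=lambda x,y:(x/4+210,y/4+160)
fit([("side","FLt",*S(430,147)),("side","FRt",*S(487,308)),("side","FRb",*S(484,347)),("side","NRb",*S(274,366)),("wrist","NRt",264,195),("wrist","NLt",547,203),("wrist","NRit",288,212)])
E
```

```text
yaw -0.199 pitch(far down +) -2.0 roll(left down -) -8.3 deg origin [ 0.542 -0.037  0.023] res [ 0.6 -1.4 -3.1 -1.1 -2.5  0.8 -5.2  1.1  1.8  0.2 -0.2 -0.3 -1.3  1.7
 -3.8 -0.4 -0.7 -0.9]
FLb [0.648 0.053 0.01 ]
FRb [ 0.603 -0.16   0.042]
NLb [0.481 0.087 0.004]
NRb [ 0.437 -0.126  0.036]
```

```bash
python3 - <<'E'
from h import *
a=robot.snapshot("side")[180:260,250:350]
cv2.imwrite("pics/s4.png",cv2.resize(a,None,fx=8,fy=7.5,interpolation=cv2.INTER_CUBIC)[:600])
a=robot.snapshot("top")[140:240,230:350]
cv2.imwrite("pics/t4.png",cv2.resize(a,None,fx=6,fy=6,interpolation=cv2.INTER_CUBIC))
E
```

```text
(no output)
```

View pics/s4.png

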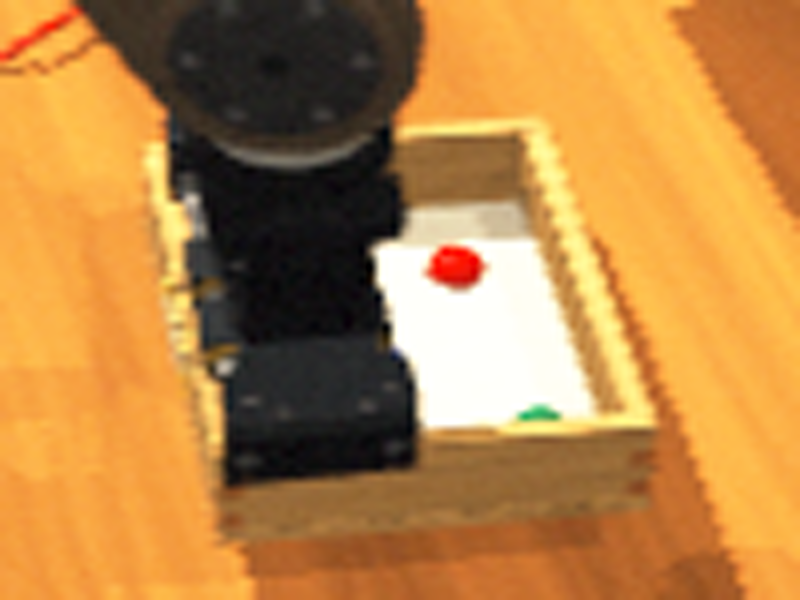

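View pics/t4.png

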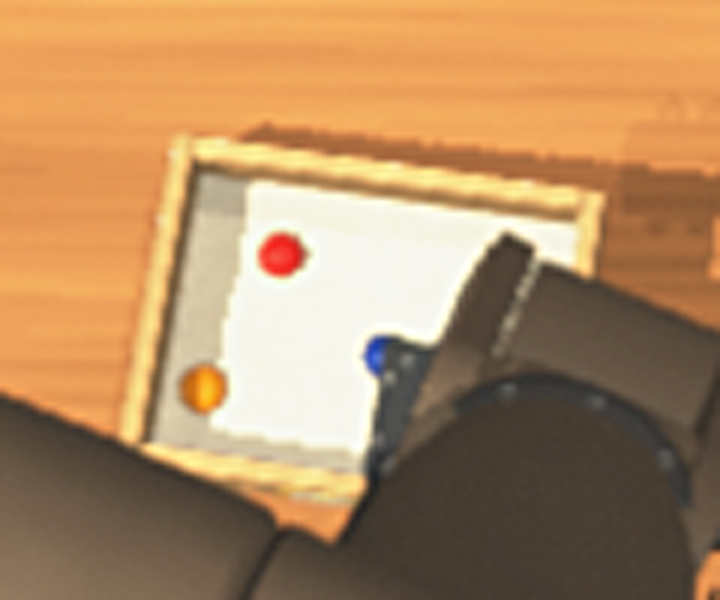

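```bash
python3 - <<'E'
from h import *
S=lambda x,y:(x/8+249.6,y/7.5+179.6)
T=lambda x,y:(x/6+229.6,y/6+139.6)
fit([("side","FLt",*S(542,120)),("side","FRt",*S(657,425)),("side","FRb",*S(655,507)),("side","NRb",*S(222,540)),("side","NLt",*S(152,145)),("top","FLt",*T(179,138)),("top","FRt",*T(607,193)),("top","NLt",*T(122,443))])
E
```

```text
yaw -0.155 pitch(far down +) 2.3 roll(left down -) -8.4 deg origin [ 0.547 -0.033  0.019] res [ 0.5  0.2  0.4 -0.5 -0.5  0.3 -0.8 -0.1 -0.6 -0.   0.2 -1.4  0.2 -0.8
 -0.7  1.9  0.3 -0.5 -0.3 -0.1]
FLb [ 0.647  0.061 -0.   ]
FRb [ 0.615 -0.154  0.032]
NLb [0.479 0.088 0.007]
NRb [ 0.447 -0.128  0.039]
```

The fit residuals are under 2 px. The tray hinges in the pads, left-down 8.4° and far-down 2.3°, with the FL corner on the bench at z≈0. I'll keep lifting, easing toward that corner.

```bash
python3 -m creep '[{"x":0.003,"y":0.003,"spin":0,"z":0.008,"gripper":0},{"x":0.006,"y":0.006,"spin":0,"z":0.016,"gripper":0},{"x":0.009,"y":0.009,"spin":0,"z":0.024,"gripper":0},{"x":0.012,"y":0.012,"spin":0,"z":0.032,"gripper":0},{"x":0.012,"y":0.012,"spin":0,"z":0.04,"gripper":0}]'
python3 - <<'E'
from h import *
print(robot.sense()["ft_torque"])
a=robot.snapshot("side")[170:250,250:350]
cv2.imwrite("pics/s5.png",cv2.resize(a,None,fx=8,fy=7.5,interpolation=cv2.INTER_CUBIC)[:600])
a=robot.snapshot("top")[140:240,230:350]
cv2.imwrite("pics/t5.png",cv2.resize(a,None,fx=6,fy=6,interpolation=cv2.INTER_CUBIC))
E
```

```text
time: 4.58
position: [0.488, -0.1078, 0.1163]
eef_rot: [3.141, 0.0, 2.991]
force: [-0.1, 0.5, -4.7]
width: 0.0101
[-0.27492959  0.25505536  0.0091313 ]
```

View pics/s5.png

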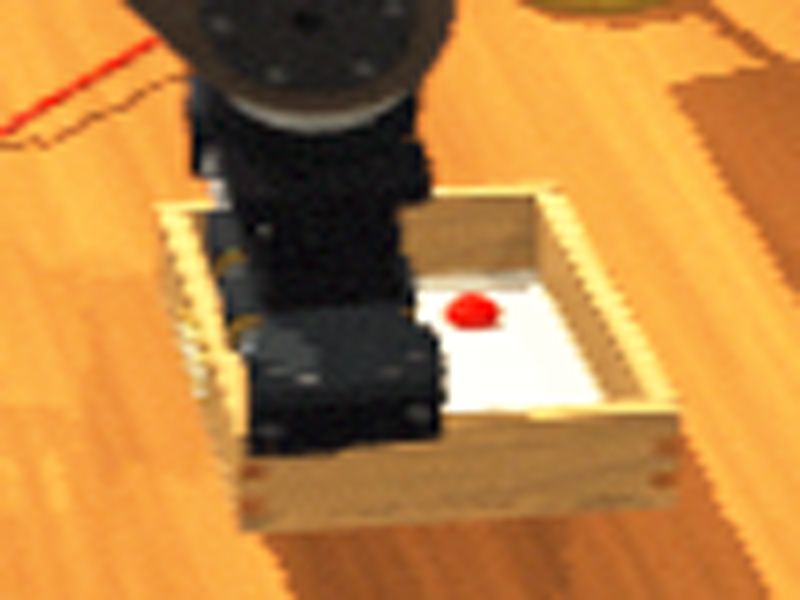

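View pics/t5.png

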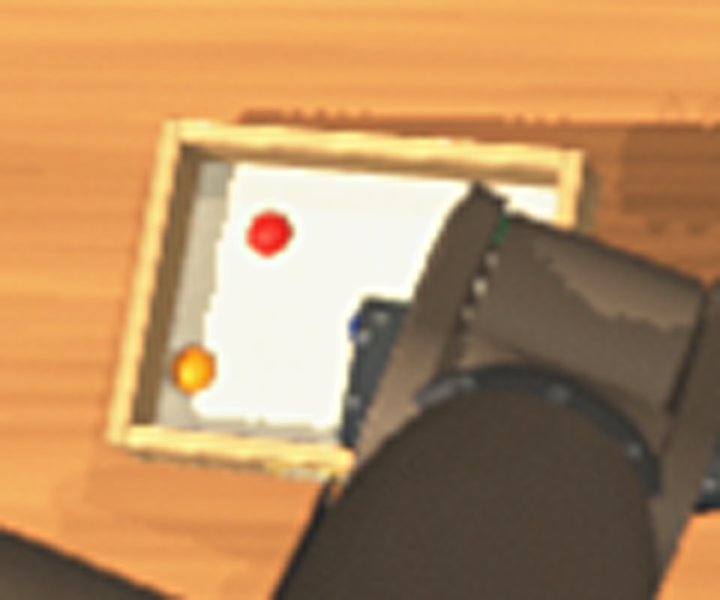

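```bash
python3 - <<'E'
from h import *
S=lambda x,y:(x/8+249.6,y/7.5+169.6)
T=lambda x,y:(x/6+229.6,y/6+139.6)
fit([("side","FLt",*S(553,184)),("side","FRt",*S(682,408)),("side","FRb",*S(678,508)),("side","NRb",*S(243,528)),("side","NLt",*S(158,203)),("top","FLt",*T(172,122)),("top","FRt",*T(585,152)),("top","NLt",*T(110,438))])
E
```

```text
yaw -0.151 pitch(far down +) 4.5 roll(left down -) -18.3 deg origin [ 0.553 -0.032  0.042] res [ 0.2  0.6  0.3 -0.3 -0.4 -0.2 -0.9 -0.2 -0.1 -0.1 -0.4 -0.5  0.4 -0.7
 -0.3  0.5  0.  -0.8 -0.4  0. ]
FLb [0.65  0.059 0.001]
FRb [ 0.624 -0.148  0.07 ]
NLb [0.482 0.085 0.014]
NRb [ 0.456 -0.123  0.083]
```

```bash
python3 - <<'E'
from h import *
def tp(p,o,u,v,z=.008):
    R=Ro.from_euler("ZYX",[p[0],np.radians(p[1]),np.radians(p[2])]).as_matrix();o=np.array(o)
    m=robot.camera_model("top");T=np.array(m["world_from_camera"])
    d=T[:3,:3]@np.array([(u-m["cx"])/m["fx"],(v-m["cy"])/m["fy"],1.]);c=T[:3,3]
    d=R.T@d;c=R.T@(c-o);return np.round((c+d*(z+.006-c[2])/d[2])*1000)
T=lambda x,y:(x/6+229.6,y/6+139.6)
T0=lambda x,y:(x/3.6+129.6,y/3.6+144.6)
for n,x,y in(("red",523,131),("amb",476,211),("blue",586,194),("grn",658,141),("pur",647,238)):print(n,tp((-.152,0,0),(.5495,-.0255,0),*T0(x,y)))
print(tp((-.155,2.3,-8.4),(.547,-.033,.019),*T(282,255)),tp((-.155,2.3,-8.4),(.547,-.033,.019),*T(203,388)))
print(tp((-.151,4.5,-18.3),(.553,-.032,.042),*T(269,233)),tp((-.151,4.5,-18.3),(.553,-.032,.042),*T(195,370)))
cv2.imwrite("pics/w6.png",robot.snapshot("wrist"))
a=robot.snapshot("top")[140:240,230:350]
cv2.imwrite("pics/t6.png",cv2.resize(a,None,fx=6,fy=6,interpolation=cv2.INTER_CUBIC))
E
```

```text
red [39. 52. 14.]
amb [-37.  80.  14.]
blue [ -6. -10.  14.]
grn [ 50. -63.  14.]
pur [-34. -68.  14.]
[35. 52. 14.] [-39.  80.  14.]
[39. 58. 14.] [-37.  85.  14.]
```

View pics/w6.png

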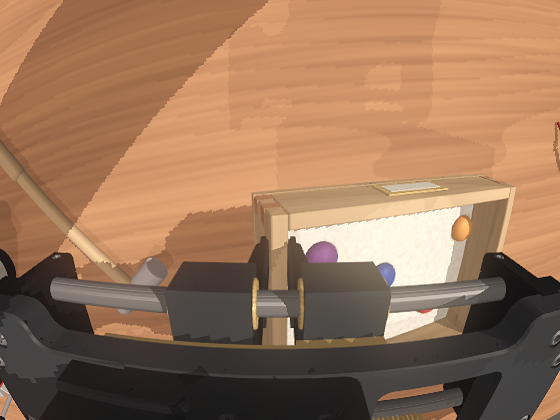

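View pics/t6.png

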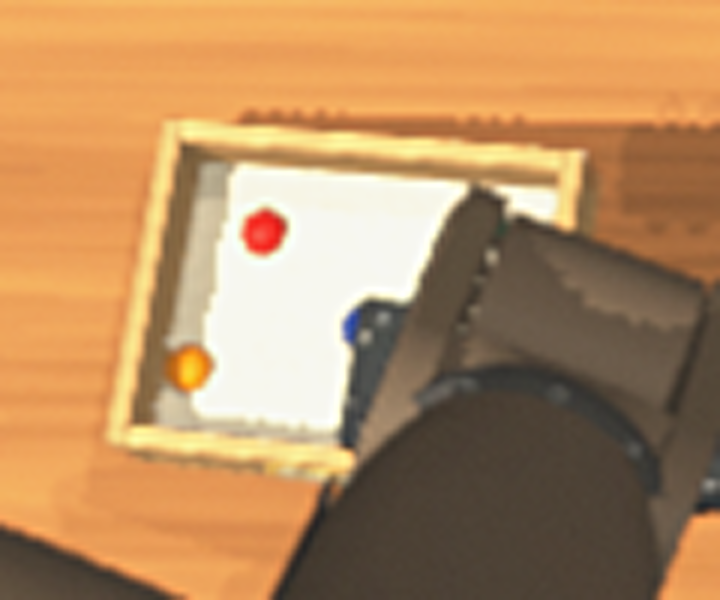

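```bash
python3 -m creep '[{"x":0.003,"y":0.002,"spin":0,"z":0.01,"gripper":0},{"x":0.006,"y":0.004,"spin":0,"z":0.02,"gripper":0},{"x":0.008,"y":0.006,"spin":0,"z":0.03,"gripper":0},{"x":0.008,"y":0.006,"spin":0,"z":0.03,"gripper":0},{"x":0.008,"y":0.006,"spin":0,"z":0.03,"gripper":0}]'
python3 - <<'E'
from h import *
print(robot.sense()["ft_torque"])
a=robot.snapshot("side")[160:240,250:350]
cv2.imwrite("pics/s7.png",cv2.resize(a,None,fx=8,fy=7.5,interpolation=cv2.INTER_CUBIC)[:600])
a=robot.snapshot("top")[140:240,230:350]
cv2.imwrite("pics/t7.png",cv2.resize(a,None,fx=6,fy=6,interpolation=cv2.INTER_CUBIC))
E
```

```text
time: 5.4
position: [0.4956, -0.102, 0.1456]
eef_rot: [3.142, -0.0, 2.991]
force: [-1.3, 0.3, -3.3]
width: 0.0107
[-0.30768046  0.36665859  0.01050016]
```

View pics/s7.png

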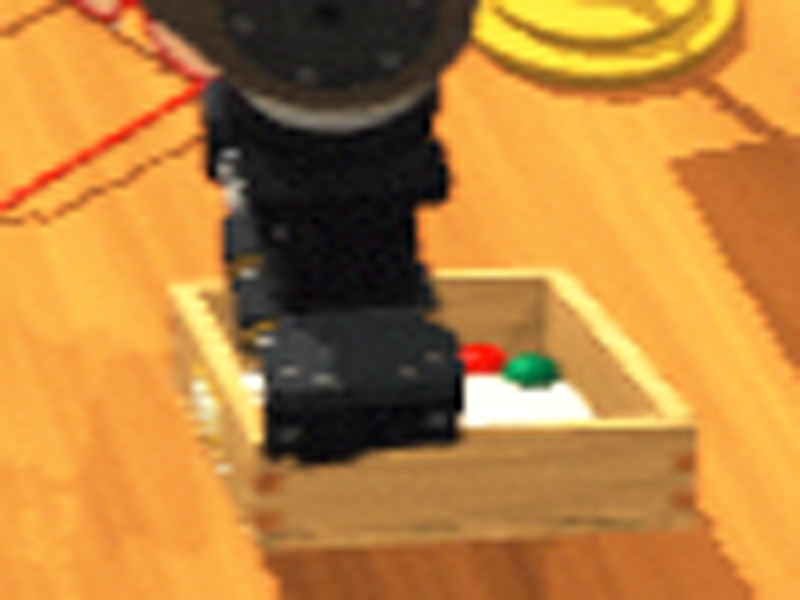

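View pics/t7.png

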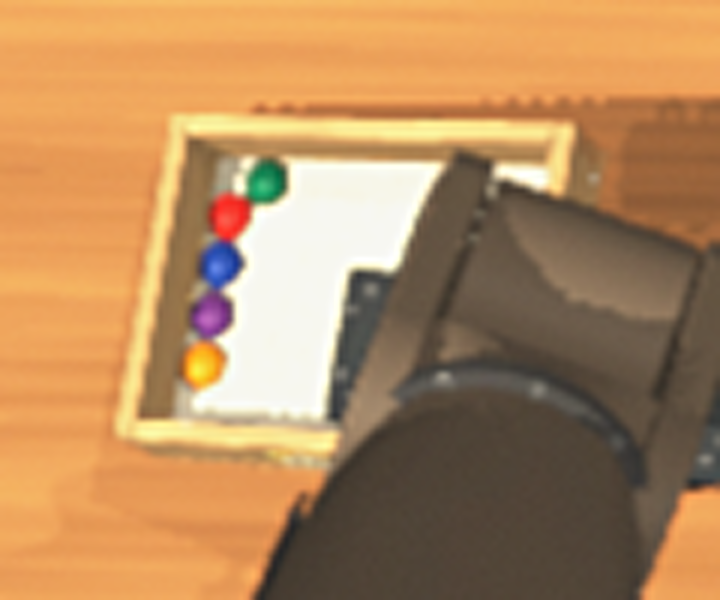

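```bash
python3 - <<'E'
from h import *
S=lambda x,y:(x/8+249.6,y/7.5+159.6)
T=lambda x,y:(x/6+229.6,y/6+139.6)
fit([("side","FLt",*S(566,270)),("side","FRt",*S(697,422)),("side","FRb",*S(695,525)),("side","NRb",*S(263,548)),("side","NLt",*S(170,287)),("top","FLt",*T(174,115)),("top","FRt",*T(578,122)),("top","NLt",*T(117,434))])
E
```

```text
yaw -0.151 pitch(far down +) 4.5 roll(left down -) -26.5 deg origin [ 0.558 -0.036  0.057] res [-0.1  0.1  0.5 -0.6  0.1  0.1 -1.4 -0.4 -0.2 -0.4  0.6 -0.2 -0.3 -0.3
 -0.1  0.2 -0.  -0.7 -1.2  0. ]
FLb [0.653 0.049 0.001]
FRb [ 0.631 -0.146  0.099]
NLb [0.485 0.075 0.015]
NRb [ 0.463 -0.121  0.112]
```

The stones are in a single file along the left wall, because the sag in the pads gives almost only roll (26°) and the pitch is stuck at 4.5°. I'll lower the tray and pinch its near-right corner diagonally instead. That way the sag axis points straight at the FL corner.

```bash
python3 -m creep '[{"x":-0.004,"y":-0.0035,"spin":0,"z":-0.022,"gripper":0},{"x":-0.008,"y":-0.007,"spin":0,"z":-0.044,"gripper":0},{"x":-0.012,"y":-0.011,"spin":0,"z":-0.066,"gripper":0},{"x":-0.016,"y":-0.014,"spin":0,"z":-0.086,"gripper":0},{"x":-0.02,"y":-0.018,"spin":0,"z":-0.1,"gripper":0}]'
python3 -m creep '[{"x":0,"y":0,"spin":0,"z":0,"gripper":0},{"x":0,"y":0,"spin":0,"z":0,"gripper":0.5},{"x":0,"y":0,"spin":0,"z":0,"gripper":0.5},{"x":0,"y":0,"spin":0,"z":0.05,"gripper":0.5},{"x":-0.04,"y":0,"spin":0,"z":0.1,"gripper":0.6}]'
python3 - <<'E'
from h import *
s=robot.sense();print(s["position"],s["eef_rot"],s["joint_pos"])
a=robot.snapshot("top")[140:240,230:350]
cv2.imwrite("pics/t8.png",cv2.resize(a,None,fx=6,fy=6,interpolation=cv2.INTER_CUBIC))
a=robot.snapshot("side")[180:260,250:350]
cv2.imwrite("pics/s8.png",cv2.resize(a,None,fx=8,fy=7.5,interpolation=cv2.INTER_CUBIC)[:600])
cv2.imwrite("pics/w8.png",robot.snapshot("wrist"))
E
```

```text
time: 6.12
position: [0.4764, -0.12, 0.0454]
eef_rot: [3.141, 0.002, 2.989]
force: [3.0, 17.4, 45.2]
width: 0.01
time: 6.75
position: [0.4376, -0.1203, 0.1456]
eef_rot: [-3.141, 0.001, 2.992]
force: [-0.3, -0.8, 0.4]
width: 0.0439
[ 0.43763271 -0.1202724   0.14556828] [-3.14144707e+00  8.64021631e-04  2.99179146e+00] [-4.13967921e-01  3.62553878e-01  2.05281612e+00  1.28235145e-04
  7.25350594e-01 -1.83505891e+00]
```

View pics/t8.png

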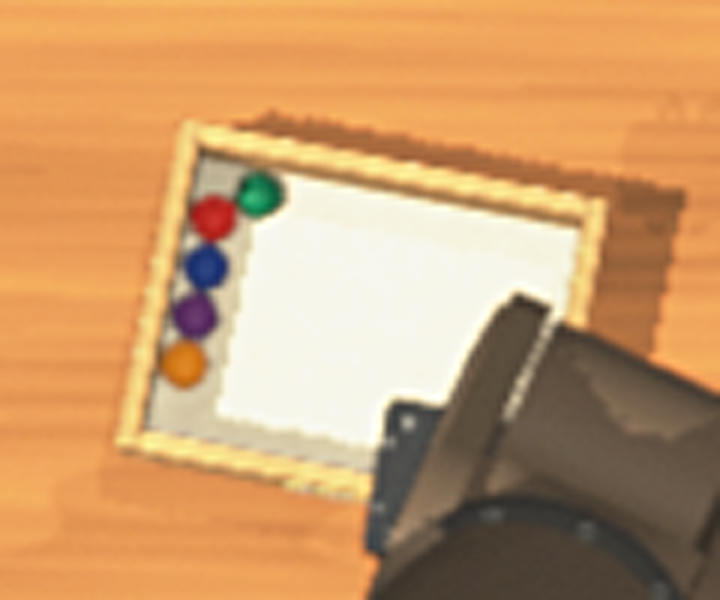

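View pics/s8.png

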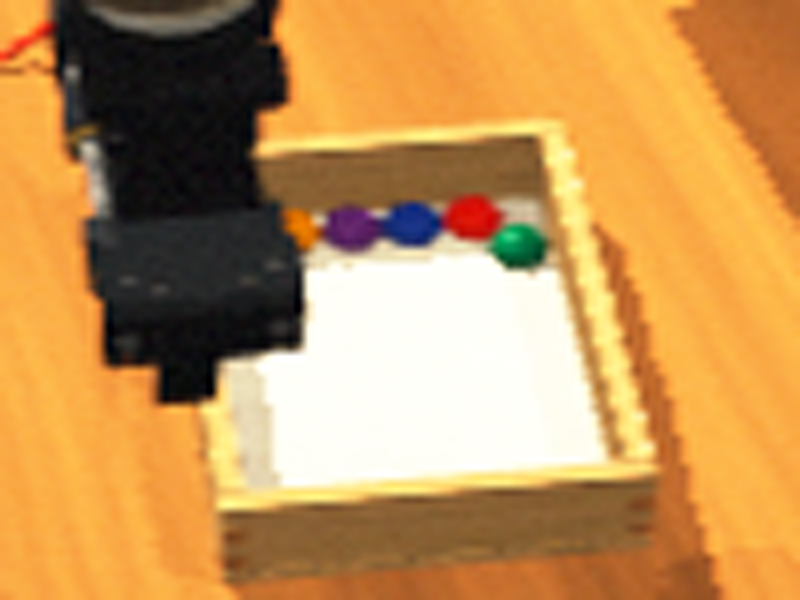

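View pics/w8.png

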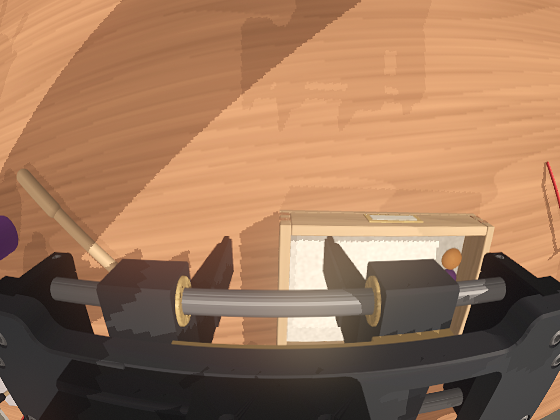

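```bash
python3 - <<'E'
from h import *
S=lambda x,y:ray("side",x/8+249.6,y/7.5+179.6,.046)
T=lambda x,y:ray("top",x/6+229.6,y/6+139.6,.046)
W={"FL":[S(558,122),T(186,121)],"FR":[S(656,464),T(608,202)],"NR":[S(215,502)],"NL":[T(118,444)]}
for k in W:print(k,np.round(W[k],3).tolist())
M={"FL":(85,110),"FR":(85,-110),"NR":(-85,-110),"NL":(-85,110)}
def f(p):
    c,s=np.cos(p[2]),np.sin(p[2]);r=[]
    for k in W:
        x,y=np.array(M[k])/1000;q=[p[0]+c*x-s*y,p[1]+s*x+c*y]
        for w in W[k]: r+=list((w[:2]-q)*1000)
    return r
p=least_squares(f,[.55,-.03,-.15]).x;print(p,np.round(f(p),1))
c,s=np.cos(p[2]),np.sin(p[2])
for n,(x,y) in {"NRinner":(-.075,-.1),"NRouter":(-.085,-.11),"FL":(.085,.11)}.items():print(n,p[0]+c*x-s*y,p[1]+s*x+c*y)
E
```

```text
FL [[0.654, 0.066, 0.046], [0.654, 0.065, 0.046]]
FR [[0.62, -0.143, 0.046], [0.617, -0.15, 0.046]]
NR [[0.451, -0.114, 0.046]]
NL [[0.488, 0.094, 0.046]]
[ 0.55273668 -0.02540683 -0.17480211] [-1.3 -2.5 -1.3 -3.3  2.6  5.9 -0.4 -1.5  0.6  4.7 -0.2 -3.3]
NRinner 0.46148828010557363 -0.1108394327360041
NRouter 0.449901537663632 -0.11894790975601888
FL 0.6555718227314573 0.06813424823912366
```

```bash
python3 -m creep '[{"x":0.01,"y":0.005,"spin":-0.18,"z":0,"gripper":0.55},{"x":0.02,"y":0.01,"spin":-0.36,"z":0,"gripper":0.55},{"x":0.023,"y":0.01,"spin":-0.54,"z":0,"gripper":0.55},{"x":0.023,"y":0.01,"spin":-0.72,"z":-0.02,"gripper":0.55},{"x":0.023,"y":0.01,"spin":-0.8,"z":-0.03,"gripper":0.55}]'
python3 - <<'E'
from h import *
s=robot.sense();print(s["position"],s["eef_rot"])
cv2.imwrite("pics/w9.png",robot.snapshot("wrist"))
a=robot.snapshot("side")[180:260,250:350]
cv2.imwrite("pics/s9.png",cv2.resize(a,None,fx=8,fy=7.5,interpolation=cv2.INTER_CUBIC)[:600])
E
```

```text
time: 7.52
position: [0.4599, -0.1098, 0.1126]
eef_rot: [-3.141, -0.002, 2.187]
force: [1.2, -0.4, 0.3]
width: 0.0527
[ 0.4598577  -0.10983942  0.11262614] [-3.14069778e+00 -1.54529414e-03  2.18696326e+00]
```

View pics/w9.png

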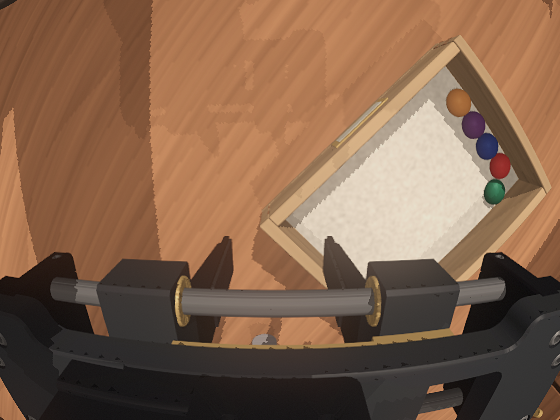

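View pics/s9.png

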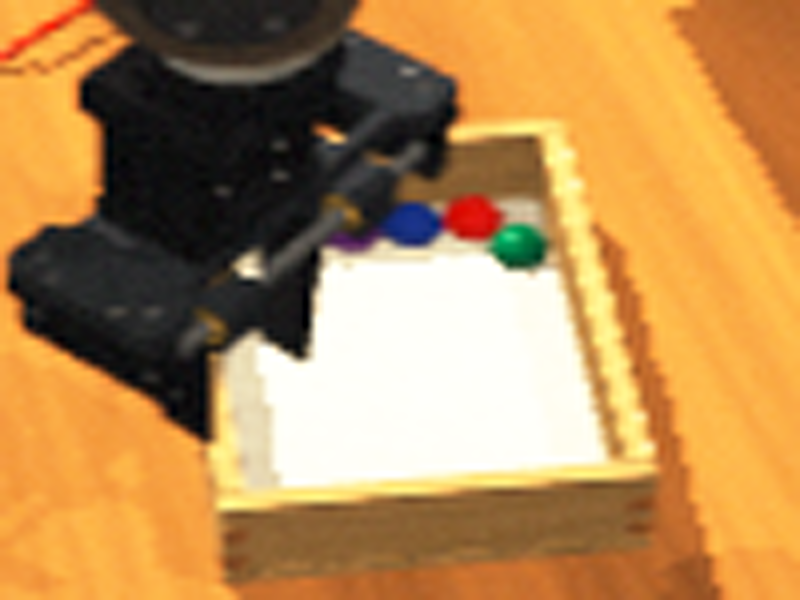

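```bash
python3 - <<'E'
from h import *
g=np.array(robot.sense()["position"])
print(projw([.4505,-.118,.046]),projw([.462,-.1105,.046]),"tip",projw([g[0],g[1],.046]))
def inv(u,v,z):
    return least_squares(lambda p:projw([p[0],p[1],z])-[u,v],[.46,-.11]).x
for n,u,v in(("NR",262,224),("NRi",284,221),("NL",460,38),("FL",547,187)):print(n,inv(u,v,.046))
E
```

```text
[261.75909469 224.30374981] [280.1802781  225.03008396] tip [278.08574855 222.50941929]
NR [ 0.45051044 -0.11769871]
NRi [ 0.46246951 -0.10628603]
NL [0.48861324 0.09269808]
FL [0.64791036 0.06298056]
```

```bash
python3 - <<'E'
import cv2
a=cv2.imread("pics/w9.png")[170:300,200:360]
cv2.imwrite("pics/w9c.png",cv2.resize(a,None,fx=4.6,fy=4.6,interpolation=cv2.INTER_CUBIC))
E
```

```text
(no output)
```

View pics/w9c.png

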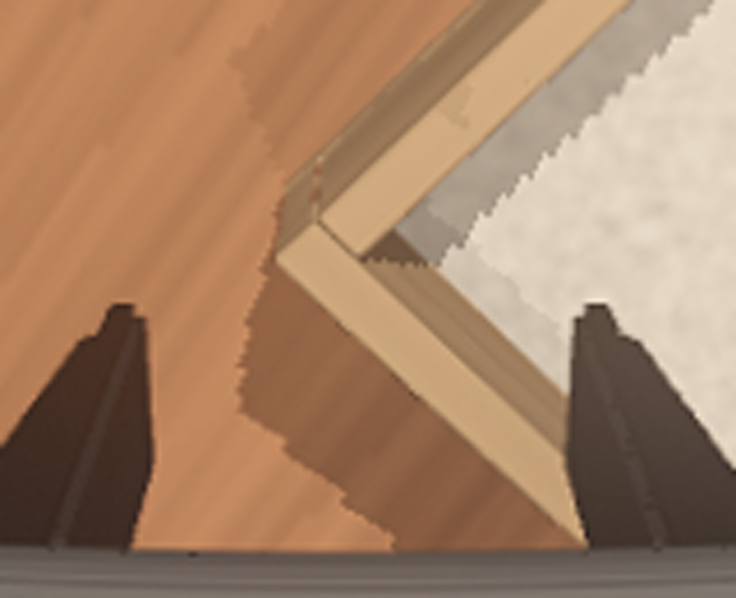

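```bash
python3 -m creep '[{"x":0.001,"y":-0.002,"spin":0,"z":-0.03,"gripper":0.55},{"x":0.001,"y":-0.002,"spin":0,"z":-0.055,"gripper":0.55},{"x":0.001,"y":-0.002,"spin":0,"z":-0.072,"gripper":0.55},{"x":0.001,"y":-0.002,"spin":0,"z":-0.072,"gripper":0.55},{"x":0.001,"y":-0.002,"spin":0,"z":-0.072,"gripper":0.2}]'
python3 -m creep '[{"x":0,"y":0,"spin":0,"z":0,"gripper":0},{"x":0,"y":0,"spin":0,"z":0,"gripper":0},{"x":0,"y":0,"spin":0,"z":0,"gripper":0},{"x":0,"y":0,"spin":0,"z":0,"gripper":0}]'
python3 - <<'E'
from h import *
a=robot.snapshot("wrist")[100:320,160:460]
cv2.imwrite("pics/w10.png",cv2.resize(a,None,fx=2.6,fy=2.6,interpolation=cv2.INTER_CUBIC))
E
```

```text
time: 8.25
position: [0.4611, -0.1121, 0.0428]
eef_rot: [3.141, 0.0, 2.192]
force: [0.1, 0.3, -0.4]
width: 0.0467
time: 8.75
position: [0.4611, -0.1123, 0.0429]
eef_rot: [3.141, 0.001, 2.19]
force: [-0.9, -2.3, 6.1]
width: 0.0222
```

View pics/w10.png

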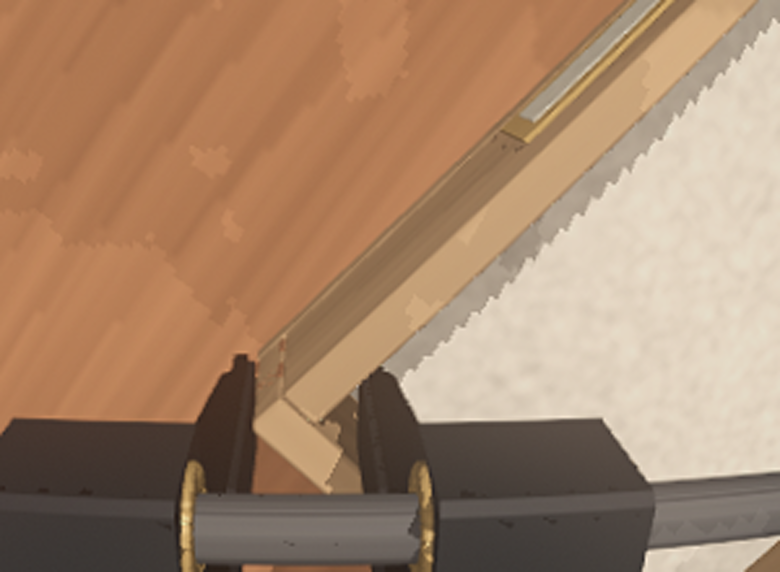

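The corner is pinched at 22 mm, close to the 24 mm I calculated. Lifting gently.

```bash
python3 -m creep '[{"x":0.001,"y":0.001,"spin":0,"z":0.008,"gripper":0},{"x":0.003,"y":0.003,"spin":0,"z":0.016,"gripper":0},{"x":0.005,"y":0.005,"spin":0,"z":0.024,"gripper":0},{"x":0.007,"y":0.007,"spin":0,"z":0.032,"gripper":0},{"x":0.008,"y":0.008,"spin":0,"z":0.036,"gripper":0}]'
python3 - <<'E'
from h import *
print(robot.sense()["ft_torque"])
a=robot.snapshot("side")[170:250,250:350]
cv2.imwrite("pics/s11.png",cv2.resize(a,None,fx=8,fy=7.5,interpolation=cv2.INTER_CUBIC)[:600])
a=robot.snapshot("top")[140:240,230:350]
cv2.imwrite("pics/t11.png",cv2.resize(a,None,fx=6,fy=6,interpolation=cv2.INTER_CUBIC))
E
```

```text
time: 9.43
position: [0.4689, -0.1039, 0.0791]
eef_rot: [3.141, 0.0, 2.191]
force: [0.2, 1.0, -4.8]
width: 0.0221
[-0.53515841  0.45028916 -0.04046547]
```

View pics/s11.png

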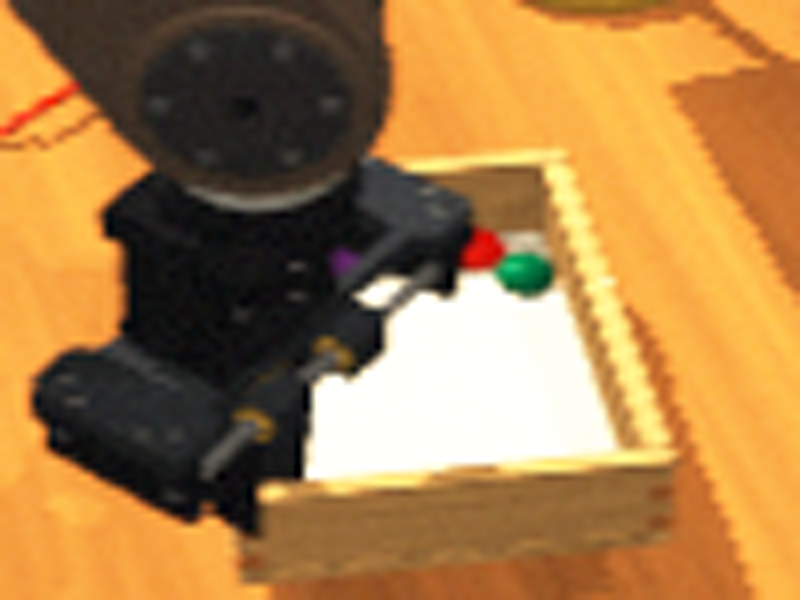

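View pics/t11.png

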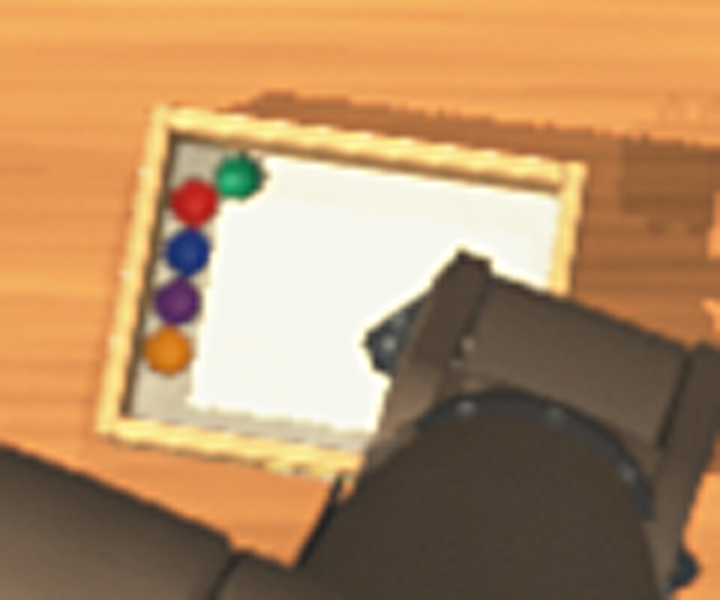

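```bash
sed -i 's/def fit(obs,gx=-58,yaw0=-.152,depth=13)/def fit(obs,gp=(-.0765,-.1015,.043),yaw0=-.165)/; s/R.apply(\[gx\/1000,-.105,.038\])/R.apply(gp)/' h.py
python3 - <<'E'
from h import *
S=lambda x,y:(x/8+249.6,y/7.5+169.6)
T=lambda x,y:(x/6+229.6,y/6+139.6)
fit([("side","FLt",*S(563,150)),("side","FRt",*S(673,455)),("side","FRb",*S(670,545)),("side","NRb",*S(242,580)),("top","FLt",*T(156,105)),("top","FRt",*T(587,165)),("top","NLt",*T(97,430))])
E
```

```text
yaw -0.152 pitch(far down +) -0.7 roll(left down -) -6.9 deg origin [ 0.56  -0.021  0.026] res [-0.   0.2  0.3  0.2  0.2 -0.3 -0.6  1.1 -0.1 -0.5  0.  -0.1 -0.4  0.2
 -0.   0.1  0.4  0.3]
FLb [0.66  0.074 0.014]
FRb [ 0.627 -0.142  0.041]
NLb [0.492 0.1   0.012]
NRb [ 0.459 -0.116  0.038]
```

```bash
python3 -m creep '[{"x":-0.002,"y":-0.002,"spin":0,"z":-0.012,"gripper":0},{"x":-0.005,"y":-0.005,"spin":0,"z":-0.024,"gripper":0},{"x":-0.008,"y":-0.008,"spin":0,"z":-0.034,"gripper":0},{"x":-0.008,"y":-0.008,"spin":0,"z":-0.034,"gripper":0.55},{"x":-0.008,"y":-0.008,"spin":0,"z":-0.034,"gripper":0.55}]'
python3 -m creep '[{"x":0,"y":0,"spin":0,"z":0.04,"gripper":0.55},{"x":0.0,"y":0.04,"spin":-0.18,"z":0.08,"gripper":0.55},{"x":0.0,"y":0.09,"spin":-0.36,"z":0.08,"gripper":0.55},{"x":0.01,"y":0.14,"spin":-0.54,"z":0.08,"gripper":0.55},{"x":0.015,"y":0.17,"spin":-0.72,"z":0.08,"gripper":0.55}]'
python3 - <<'E'
from h import *
s=robot.sense();print(s["position"],s["eef_rot"],s["joint_pos"])
a=robot.snapshot("top")[140:240,230:350]
cv2.imwrite("pics/t12.png",cv2.resize(a,None,fx=6,fy=6,interpolation=cv2.INTER_CUBIC))
a=robot.snapshot("side")[180:260,250:350]
cv2.imwrite("pics/s12.png",cv2.resize(a,None,fx=8,fy=7.5,interpolation=cv2.INTER_CUBIC)[:600])
cv2.imwrite("pics/w12.png",robot.snapshot("wrist"))
E
```

```text
time: 10.15
position: [0.4606, -0.1121, 0.0445]
eef_rot: [-3.141, -0.0, 2.191]
force: [0.1, -0.1, 0.1]
width: 0.0364
time: 10.78
position: [0.4758, 0.0597, 0.1251]
eef_rot: [3.14, 0.0, 1.475]
force: [0.1, -0.0, -1.2]
width: 0.0523
[0.47583083 0.05971686 0.12511016] [3.14046258e+00 4.28746895e-05 1.47475272e+00] [-1.29295342e-02  4.26421115e-01  2.01457319e+00 -2.12084845e-04
  6.99475740e-01  8.32762548e-02]
```

View pics/t12.png

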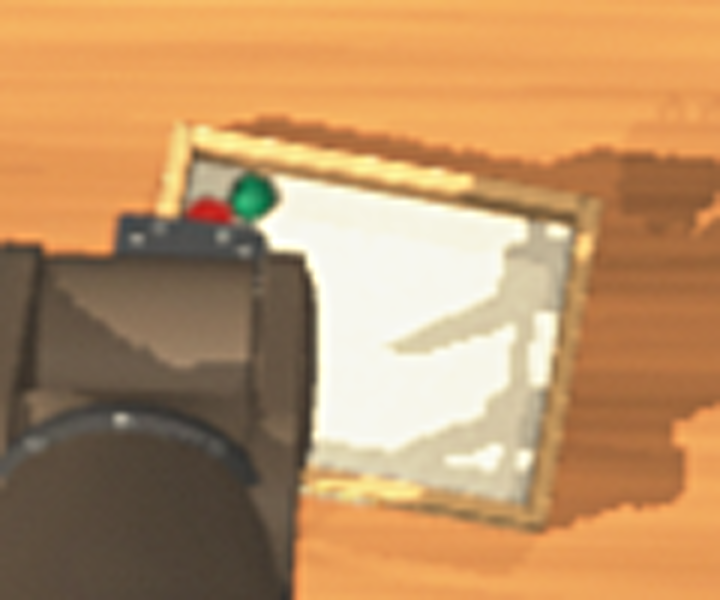

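View pics/s12.png

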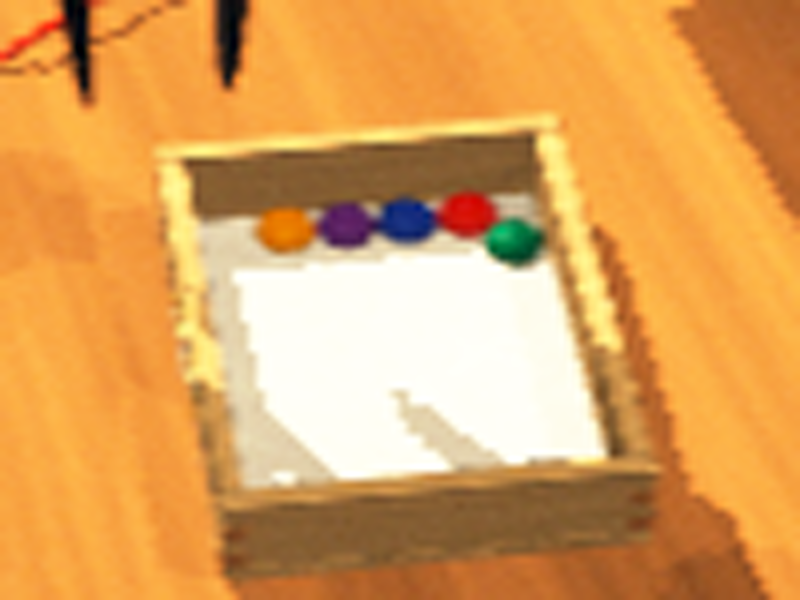

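View pics/w12.png

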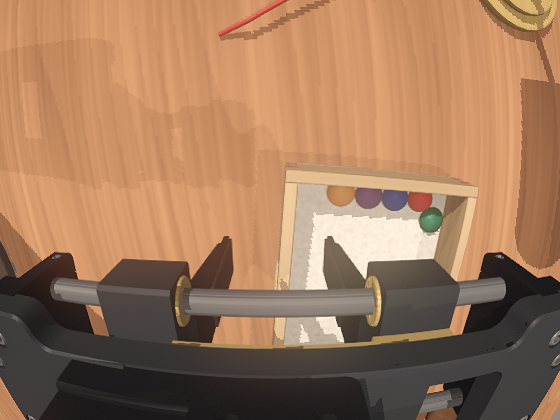

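```bash
cat >> h.py <<'E'
def flat(W,pts):
    M={"FL":(85,110),"FR":(85,-110),"NR":(-85,-110),"NL":(-85,110)}
    def f(p):
        c,s=np.cos(p[2]),np.sin(p[2]);r=[]
        for k,w in W:
            x,y=np.array(M[k])/1000;r+=list((w[:2]-[p[0]+c*x-s*y,p[1]+s*x+c*y])*1000)
        return r
    p=least_squares(f,[.55,-.03,-.15],loss="soft_l1").x;print(np.round(p,4),np.round(f(p),1))
    c,s=np.cos(p[2]),np.sin(p[2])
    for n,(x,y) in pts.items():print(n,np.round([p[0]+c*x-s*y,p[1]+s*x+c*y],4))
E
python3 - <<'E'
from h import *
S=lambda x,y:ray("side",x/8+249.6,y/7.5+179.6,.046)
T=lambda x,y:ray("top",x/6+229.6,y/6+139.6,.046)
flat([("FL",T(181,121)),("FR",T(603,198)),("NR",T(543,531)),("FL",S(557,118)),("FR",S(658,464)),("NR",S(213,503)),("NL",S(157,150))],{"A":(-.08,.06),"B":(-.08,-.086)})
E
```

```text
[ 0.5524 -0.0252 -0.1678] [-0.4 -1.8  1.1  0.4 -1.4  0.   0.2 -0.9  2.8  5.  -0.6  4.9 -0.2 -1.4]
A [0.4835 0.0474]
B [ 0.4592 -0.0966]
```

```bash
python3 -m creep '[{"x":0.008,"y":-0.0125,"spin":-0.072,"z":-0.03,"gripper":0.5},{"x":0.008,"y":-0.0125,"spin":-0.072,"z":-0.06,"gripper":0.45},{"x":0.008,"y":-0.0125,"spin":-0.072,"z":-0.08,"gripper":0.45},{"x":0.008,"y":-0.0125,"spin":-0.072,"z":-0.08,"gripper":0.2},{"x":0.008,"y":-0.0125,"spin":-0.072,"z":-0.08,"gripper":0}]'
python3 -m creep '[{"x":0,"y":0,"spin":0,"z":0,"gripper":0},{"x":0,"y":0,"spin":0,"z":0,"gripper":0},{"x":0.001,"y":0,"spin":0,"z":0.012,"gripper":0},{"x":0.003,"y":0,"spin":0,"z":0.024,"gripper":0},{"x":0.006,"y":0,"spin":0,"z":0.036,"gripper":0}]'
python3 - <<'E'
from h import *
print(robot.sense()["ft_torque"])
a=robot.snapshot("side")[170:250,250:350]
cv2.imwrite("pics/s13.png",cv2.resize(a,None,fx=8,fy=7.5,interpolation=cv2.INTER_CUBIC)[:600])
a=robot.snapshot("top")[140:240,230:350]
cv2.imwrite("pics/t13.png",cv2.resize(a,None,fx=6,fy=6,interpolation=cv2.INTER_CUBIC))
E
```

```text
time: 11.55
position: [0.484, 0.045, 0.0452]
eef_rot: [3.141, -0.0, 1.408]
force: [0.4, -0.4, -0.3]
width: 0.0283
time: 12.18
position: [0.4898, 0.0455, 0.0815]
eef_rot: [3.141, -0.0, 1.408]
force: [0.8, 0.2, -4.4]
width: 0.0102
[0.12543935 0.49211492 0.01689714]
```

View pics/s13.png

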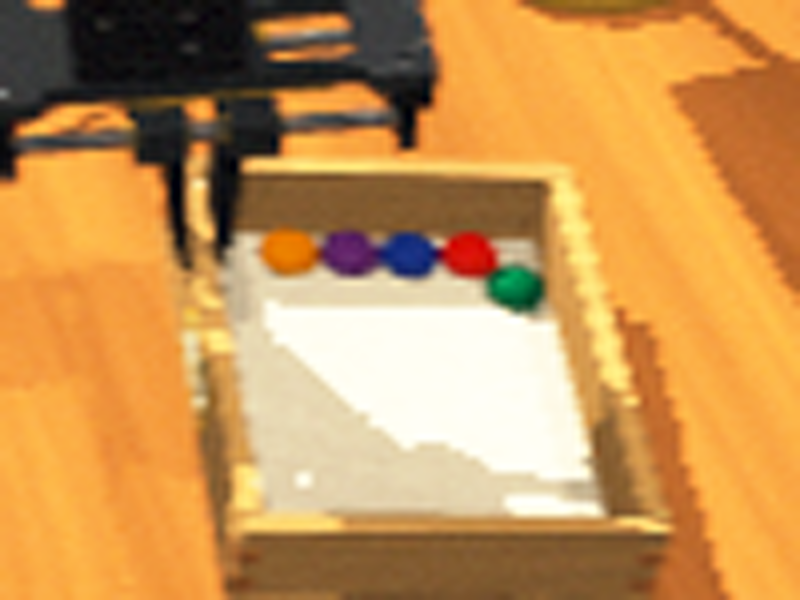

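View pics/t13.png

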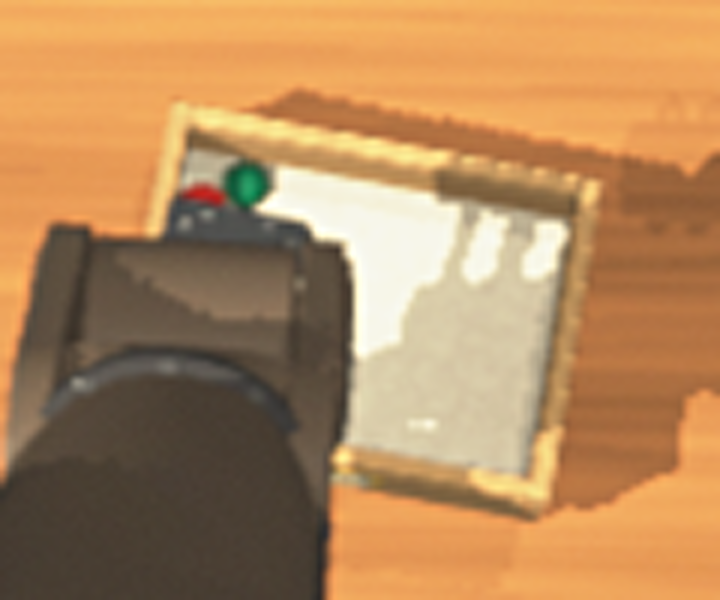

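```bash
python3 - <<'E'
from h import *
S=lambda x,y:(x/8+249.6,y/7.5+169.6)
T=lambda x,y:(x/6+229.6,y/6+139.6)
fit([("side","FLt",*S(573,165)),("side","FRt",*S(673,525)),("side","NRt",*S(233,520)),("top","FLt",*T(180,100)),("top","FRt",*T(603,180)),("top","NRt",*T(543,520))],gp=(-.08,.06,.042),yaw0=-.168)
E
```

```text
yaw -0.175 pitch(far down +) 7.9 roll(left down -) 0.8 deg origin [ 0.553 -0.024  0.028] res [ 0.  -0.4 -0.4 -0.   0.   0.  -0.3  0.   0.7  1.   0.8 -2.1 -0.   0.7
 -0.3 -0.1]
FLb [0.655 0.07  0.017]
FRb [ 0.616 -0.147  0.014]
NLb [0.489 0.099 0.041]
NRb [ 0.45  -0.117  0.038]
```

```bash
python3 -m creep '[{"x":0.003,"y":0,"spin":0,"z":0.01,"gripper":0},{"x":0.006,"y":0,"spin":0,"z":0.02,"gripper":0},{"x":0.006,"y":0,"spin":0,"z":0.02,"gripper":0},{"x":0.006,"y":0,"spin":0,"z":0.02,"gripper":0}]'
python3 - <<'E'
from h import *
print(robot.sense()["ft_torque"])
a=robot.snapshot("side")[170:250,250:350]
cv2.imwrite("pics/s14.png",cv2.resize(a,None,fx=8,fy=7.5,interpolation=cv2.INTER_CUBIC)[:600])
a=robot.snapshot("top")[140:240,230:350]
cv2.imwrite("pics/t14.png",cv2.resize(a,None,fx=6,fy=6,interpolation=cv2.INTER_CUBIC))
E
```

```text
time: 12.78
position: [0.4955, 0.0455, 0.1003]
eef_rot: [-3.141, 0.0, 1.408]
force: [-0.4, -0.6, -3.6]
width: 0.0103
[ 0.19077784  0.33471713 -0.00578782]
```

View pics/s14.png

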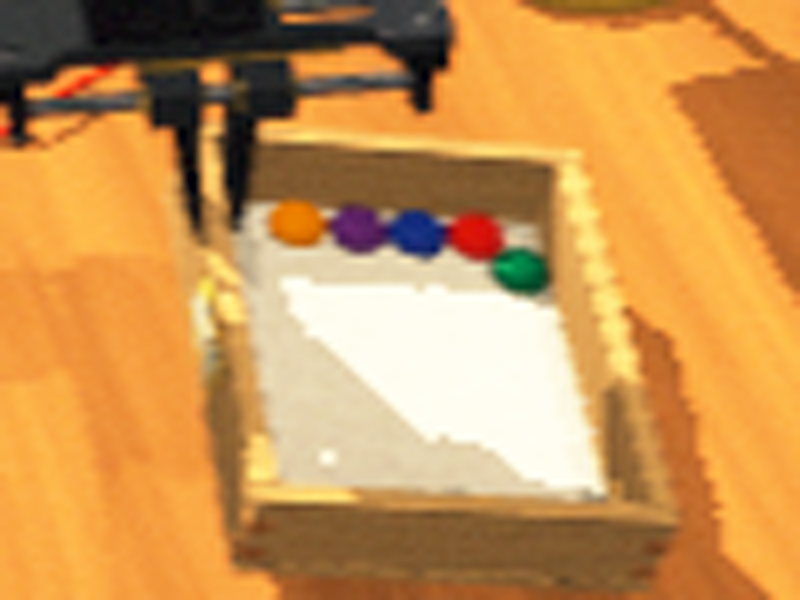

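View pics/t14.png

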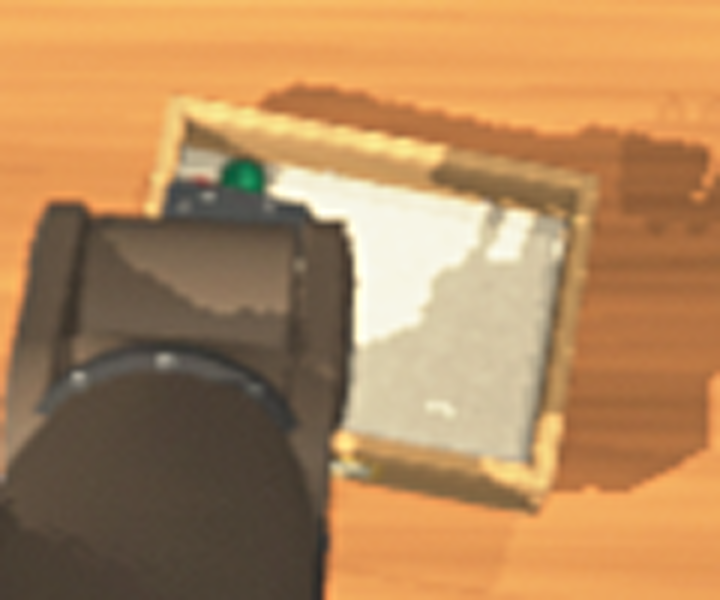

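```bash
python3 - <<'E'
from h import *
S=lambda x,y:(x/8+249.6,y/7.5+169.6)
T=lambda x,y:(x/6+229.6,y/6+139.6)
fit([("side","FLt",*S(580,152)),("side","FRt",*S(678,522)),("side","NRt",*S(250,492)),("side","NRb",*S(235,570)),("top","FLt",*T(182,95)),("top","FRt",*T(600,177)),("top","NRt",*T(540,512))],gp=(-.08,.06,.042),yaw0=-.168)
E
```

```text
yaw -0.166 pitch(far down +) 12.8 roll(left down -) 2.2 deg origin [ 0.553 -0.022  0.038] res [-0.1 -0.1 -0.1 -0.1 -0.2  0.3 -1.7 -0.2 -1.  -0.5  0.9  0.4  1.9 -3.2
  0.1  0.5 -0.4  0. ]
FLb [0.654 0.073 0.023]
FRb [ 0.616 -0.144  0.015]
NLb [0.491 0.1   0.061]
NRb [ 0.452 -0.116  0.053]
```

```bash
python3 -m creep '[{"x":0.004,"y":0,"spin":0,"z":0.015,"gripper":0},{"x":0.006,"y":0,"spin":0,"z":0.02,"gripper":0},{"x":0.006,"y":0,"spin":0,"z":0.02,"gripper":0}]'
python3 - <<'E'
from h import *
print(robot.sense()["ft_torque"])
a=robot.snapshot("side")[170:250,250:350]
cv2.imwrite("pics/s15.png",cv2.resize(a,None,fx=8,fy=7.5,interpolation=cv2.INTER_CUBIC)[:600])
E
```

```text
time: 13.25
position: [0.5018, 0.0455, 0.1204]
eef_rot: [3.141, -0.0, 1.408]
force: [0.3, 0.3, -4.9]
width: 0.0109
[ 0.16085927  0.4075231  -0.0233624 ]
```

View pics/s15.png

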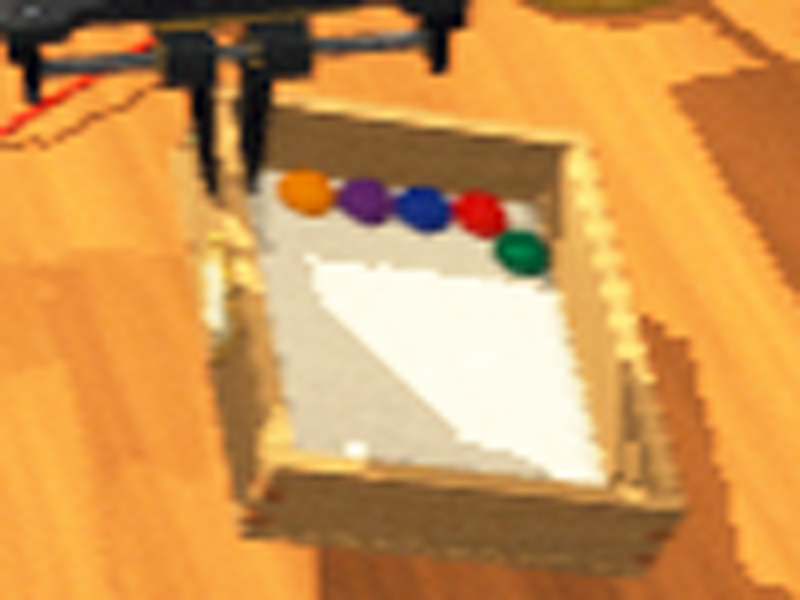

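```bash
python3 -m creep '[{"x":0.004,"y":0,"spin":0,"z":0.012,"gripper":0},{"x":0.006,"y":0,"spin":0,"z":0.015,"gripper":0},{"x":0.006,"y":0,"spin":0,"z":0.015,"gripper":0}]'
python3 - <<'E'
from h import *
a=robot.snapshot("side")[160:240,250:350]
cv2.imwrite("pics/s16.png",cv2.resize(a,None,fx=8,fy=7.5,interpolation=cv2.INTER_CUBIC)[:600])
E
```

```text
time: 13.68
position: [0.508, 0.0455, 0.1358]
eef_rot: [3.141, -0.0, 1.408]
force: [-0.3, -0.2, -4.9]
width: 0.0112
```

View pics/s16.png

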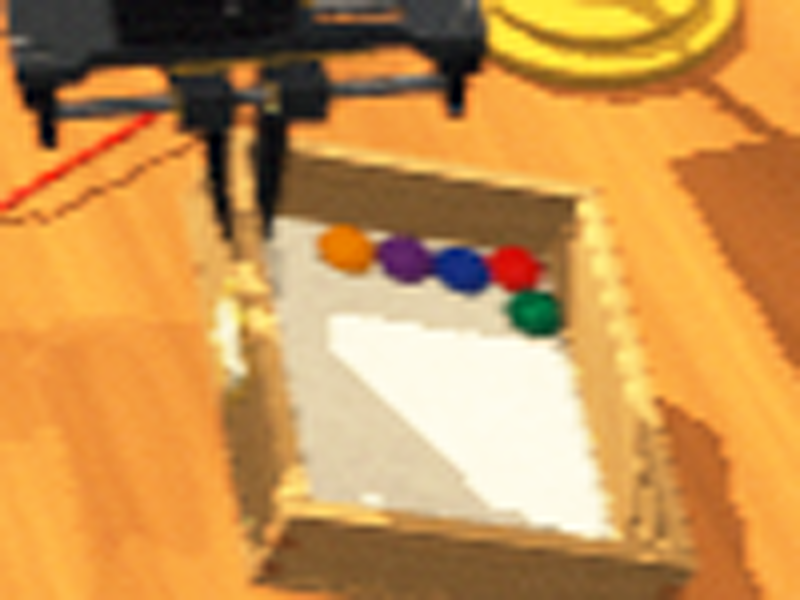

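```bash
python3 -m creep '[{"x":0,"y":0,"spin":0,"z":0.008,"gripper":0},{"x":0,"y":0,"spin":0,"z":0.008,"gripper":0}]'
python3 - <<'E'
from h import *
a=robot.snapshot("side")[160:240,250:350]
cv2.imwrite("pics/s17.png",cv2.resize(a,None,fx=8,fy=7.5,interpolation=cv2.INTER_CUBIC)[:600])
a=robot.snapshot("top")[140:240,230:350]
cv2.imwrite("pics/t17.png",cv2.resize(a,None,fx=6,fy=6,interpolation=cv2.INTER_CUBIC))
E
```

```text
time: 13.98
position: [0.508, 0.0455, 0.1441]
eef_rot: [3.14, -0.0, 1.408]
force: [0.4, 0.1, -4.0]
width: 0.0106
```

View pics/s17.png

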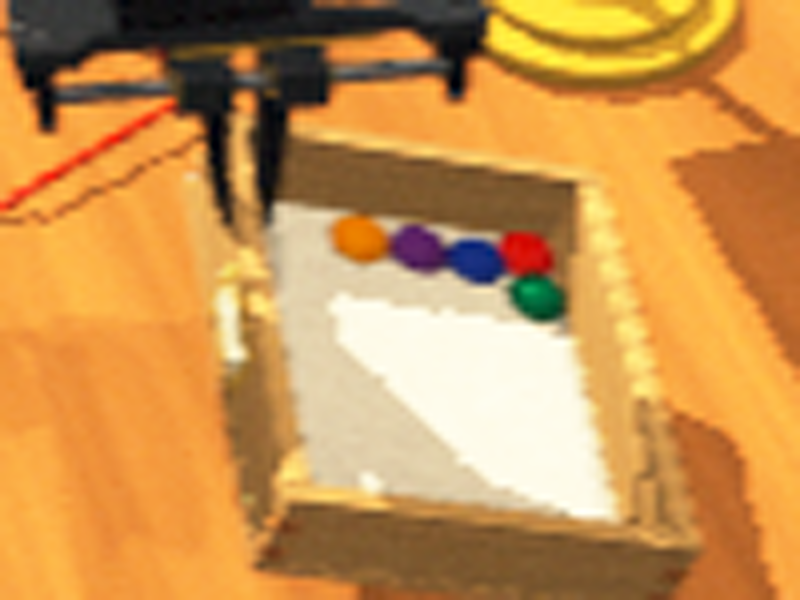

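View pics/t17.png

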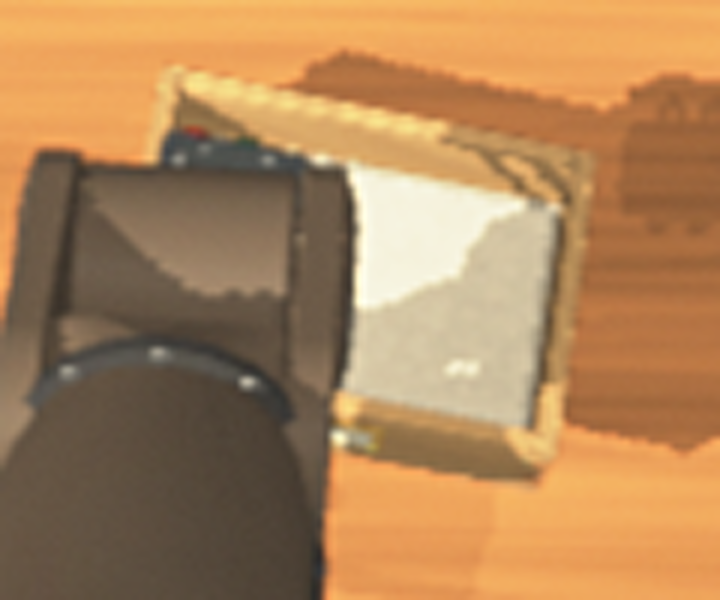

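```bash
python3 -m creep '[{"x":0,"y":0,"spin":0,"z":0,"gripper":0},{"x":0,"y":0,"spin":0,"z":0,"gripper":0}]'
python3 - <<'E'
from h import *
a=robot.snapshot("side")[160:240,250:350]
cv2.imwrite("pics/s18.png",cv2.resize(a,None,fx=8,fy=7.5,interpolation=cv2.INTER_CUBIC)[:600])
E
```

```text
time: 14.32
position: [0.5077, 0.0455, 0.1433]
eef_rot: [-3.141, 0.0, 1.408]
force: [-0.6, 0.0, -4.7]
width: 0.0109
```

View pics/s18.png

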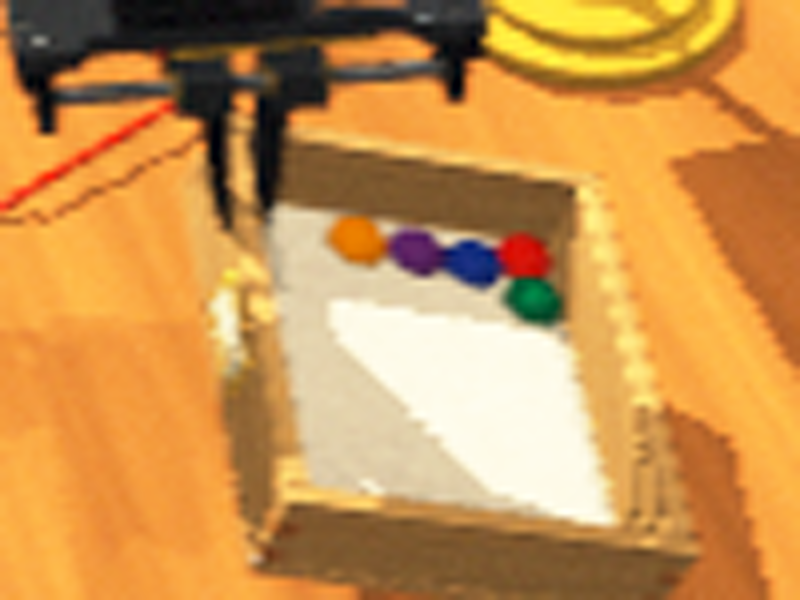

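```bash
python3 - <<'E'
from h import *
S=lambda x,y:(x/8+249.6,y/7.5+159.6)
T=lambda x,y:(x/6+229.6,y/6+139.6)
fit([("side","FLt",*S(595,177)),("side","FRt",*S(697,548)),("side","NRt",*S(288,488)),("side","NRb",*S(255,572)),("top","FLt",*T(172,63)),("top","FRt",*T(592,150)),("top","NRt",*T(540,483))],gp=(-.08,.06,.042),yaw0=-.168)
E
python3 -m creep '[{"x":0.004,"y":0,"spin":0,"z":0.02,"gripper":0},{"x":0.004,"y":0,"spin":0,"z":0.02,"gripper":0}]'
python3 - <<'E'
from h import *
a=robot.snapshot("side")[150:230,250:350]
cv2.imwrite("pics/s19.png",cv2.resize(a,None,fx=8,fy=7.5,interpolation=cv2.INTER_CUBIC)[:600])
E
```

```text
yaw -0.149 pitch(far down +) 19.3 roll(left down -) 3.7 deg origin [ 0.559 -0.018  0.072] res [ 0.3 -0.5  0.3  0.2 -0.5  0.6 -1.6 -0.7 -1.1  0.1  1.4  0.4  2.7 -4.8
  0.1  0.8 -0.6  0.4]
FLb [0.657 0.079 0.051]
FRb [ 0.62  -0.138  0.037]
NLb [0.499 0.102 0.107]
NRb [ 0.461 -0.114  0.093]
time: 14.62
position: [0.5125, 0.0454, 0.1643]
eef_rot: [3.139, -0.0, 1.408]
force: [-0.4, -0.4, -4.0]
width: 0.0111
```

View pics/s19.png

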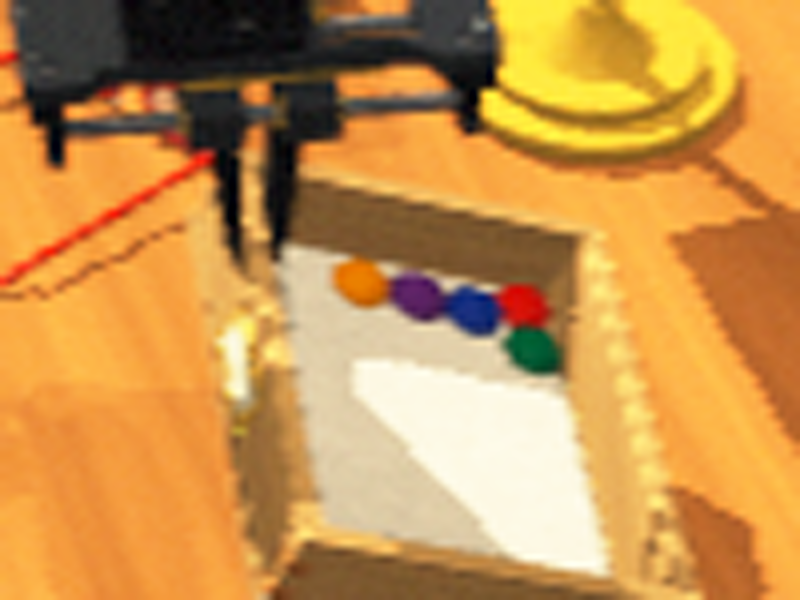

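```bash
python3 -m creep '[{"x":-0.006,"y":0,"spin":0,"z":-0.028,"gripper":0},{"x":-0.012,"y":0,"spin":0,"z":-0.056,"gripper":0},{"x":-0.018,"y":0,"spin":0,"z":-0.08,"gripper":0},{"x":-0.024,"y":0,"spin":0,"z":-0.1,"gripper":0},{"x":-0.028,"y":0,"spin":0,"z":-0.112,"gripper":0}]'
python3 -m creep '[{"x":0,"y":0,"spin":0,"z":-0.002,"gripper":0},{"x":0,"y":0,"spin":0,"z":-0.002,"gripper":0.4},{"x":0,"y":0,"spin":0,"z":-0.002,"gripper":0.45},{"x":0,"y":0,"spin":0,"z":0.04,"gripper":0.45},{"x":0,"y":-0.04,"spin":0,"z":0.06,"gripper":0.45}]'
python3 -m creep '[{"x":-0.01,"y":-0.05,"spin":0,"z":0,"gripper":0.45},{"x":-0.024,"y":-0.1,"spin":0,"z":0,"gripper":0.45}]'
python3 - <<'E'
from h import *
s=robot.sense();print(s["position"],s["eef_rot"],s["joint_pos"])
a=robot.snapshot("top")[140:240,230:350]
cv2.imwrite("pics/t20.png",cv2.resize(a,None,fx=6,fy=6,interpolation=cv2.INTER_CUBIC))
a=robot.snapshot("side")[180:260,250:350]
cv2.imwrite("pics/s20.png",cv2.resize(a,None,fx=8,fy=7.5,interpolation=cv2.INTER_CUBIC)[:600])
cv2.imwrite("pics/w20.png",robot.snapshot("wrist"))
E
```

```text
time: 15.3
position: [0.483, 0.0456, 0.0504]
eef_rot: [-3.141, 0.0, 1.408]
force: [-1.4, 1.7, -0.1]
width: 0.0094
time: 15.92
position: [0.4846, 0.0061, 0.1136]
eef_rot: [3.138, -0.0, 1.411]
force: [0.5, 0.2, -0.3]
width: 0.041
time: 16.18
position: [0.4601, -0.0961, 0.1125]
eef_rot: [3.139, 0.001, 1.408]
force: [0.9, -0.5, -0.9]
width: 0.0428
[ 0.46010383 -0.09611568  0.11246717] [3.13869700e+00 5.91803847e-04 1.40843081e+00] [-3.46574746e-01  4.36787465e-01  2.04924576e+00 -8.46339558e-05
  6.52604369e-01 -1.84142918e-01]
```

View pics/t20.png

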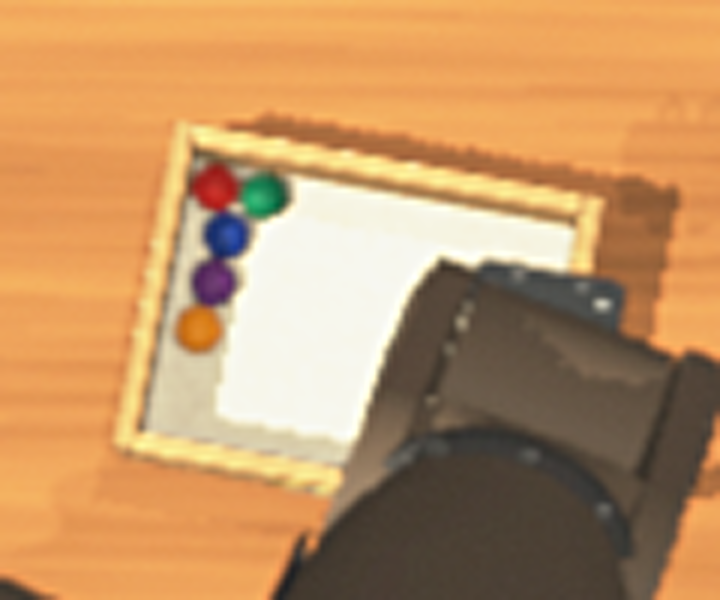

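View pics/s20.png

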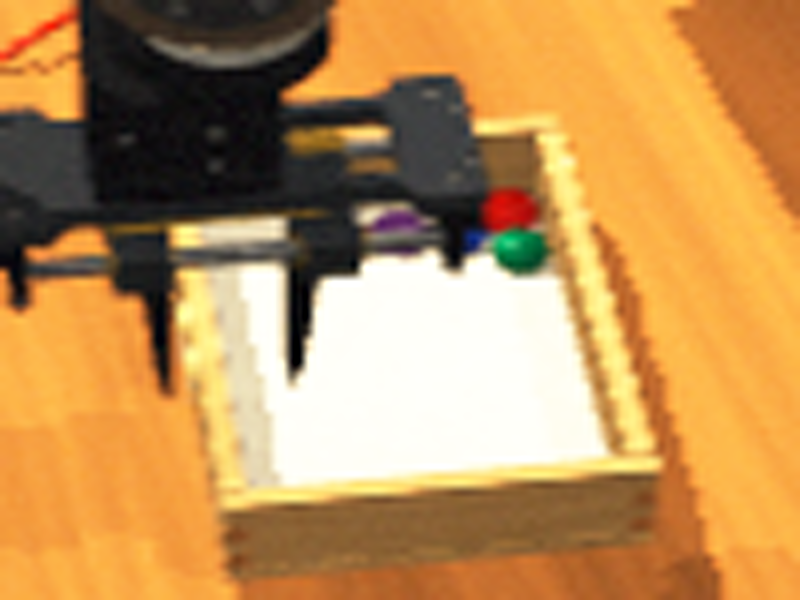

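View pics/w20.png

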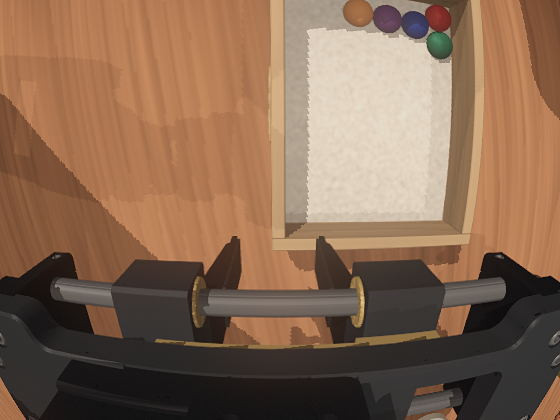

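```bash
python3 - <<'E'
from h import *
S=lambda x,y:ray("side",x/8+249.6,y/7.5+179.6,.046)
T=lambda x,y:ray("top",x/6+229.6,y/6+139.6,.046)
def inv(u,v,z):
    return least_squares(lambda p:projw([p[0],p[1],z])-[u,v],[.46,-.11]).x
print(inv(272,240,.046))
flat([("NR",inv(272,240,.046)),("FL",T(180,121)),("FR",T(603,198)),("NL",T(117,443)),("FL",S(557,118)),("FR",S(660,462)),("NR",S(219,503))],{"A":(-.08,.06),"B":(-.08,-.086)})
E
```

```text
[ 0.45309448 -0.10963874]
[ 0.5538 -0.0246 -0.1667] [ 1.4  9.3 -1.7 -2.  -0.5 -0.3  0.2 -3.1 -1.1 -1.6  2.4  5.2  0.1  3.7]
A [0.4849 0.0479]
B [ 0.4607 -0.0961]
```

```bash
python3 -m creep '[{"x":0.001,"y":0.004,"spin":0,"z":-0.04,"gripper":0.45},{"x":0.001,"y":0.004,"spin":0,"z":-0.068,"gripper":0.45},{"x":0.001,"y":0.004,"spin":0,"z":-0.068,"gripper":0.3},{"x":0.001,"y":0.004,"spin":0,"z":-0.068,"gripper":0},{"x":0.001,"y":0.004,"spin":0,"z":-0.068,"gripper":0}]'
python3 -m creep '[{"x":0,"y":0,"spin":0,"z":0,"gripper":0},{"x":0.0,"y":0,"spin":0,"z":0.012,"gripper":0},{"x":0.003,"y":0.002,"spin":0,"z":0.024,"gripper":0},{"x":0.006,"y":0.004,"spin":0,"z":0.036,"gripper":0},{"x":0.008,"y":0.006,"spin":0,"z":0.05,"gripper":0}]'
python3 - <<'E'
from h import *
print(robot.sense()["ft_torque"])
a=robot.snapshot("side")[170:250,250:350]
cv2.imwrite("pics/s21.png",cv2.resize(a,None,fx=8,fy=7.5,interpolation=cv2.INTER_CUBIC)[:600])
a=robot.snapshot("top")[140:240,230:350]
cv2.imwrite("pics/t21.png",cv2.resize(a,None,fx=6,fy=6,interpolation=cv2.INTER_CUBIC))
E
```

```text
time: 16.95
position: [0.4613, -0.0904, 0.0446]
eef_rot: [3.14, 0.0, 1.408]
force: [-0.4, 0.1, 0.2]
width: 0.0181
time: 17.58
position: [0.469, -0.0843, 0.0945]
eef_rot: [3.141, 0.0, 1.408]
force: [0.9, -0.1, -3.7]
width: 0.0101
[-0.22833668  0.39284919  0.00264572]
```

View pics/s21.png

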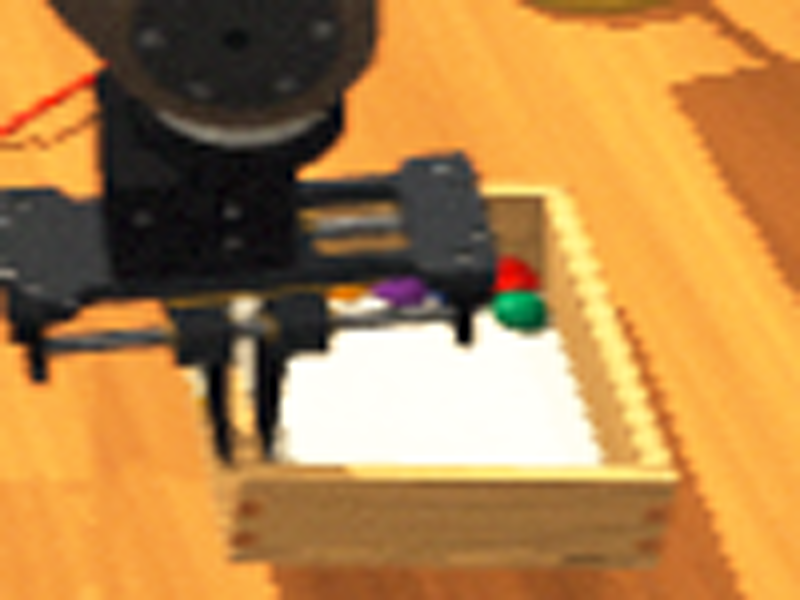

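View pics/t21.png

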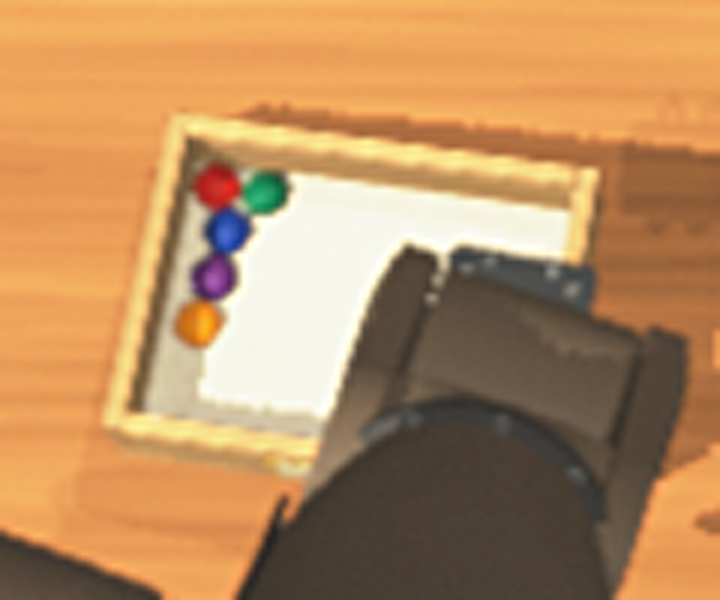

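```bash
python3 - <<'E'
from h import *
S=lambda x,y:(x/8+249.6,y/7.5+169.6)
T=lambda x,y:(x/6+229.6,y/6+139.6)
fit([("side","FLt",*S(562,188)),("side","FRt",*S(677,475)),("side","FRb",*S(668,570)),("side","NRb",*S(232,560)),("top","FLt",*T(177,115)),("top","FRt",*T(600,168)),("top","NLt",*T(105,428))],gp=(-.08,-.08,.044),yaw0=-.168)
E
```

```text
yaw -0.173 pitch(far down +) 7.3 roll(left down -) -10.3 deg origin [ 0.553 -0.028  0.029] res [ 0.3  0.5  0.4  0.1 -0.9 -0.5 -0.5  0.7 -0.5 -0.4 -0.  -0.2 -0.2  0.1
  0.1 -0.4  0.3 -0.1]
FLb [ 0.652  0.064 -0.002]
FRb [ 0.62  -0.15   0.037]
NLb [0.486 0.093 0.02 ]
NRb [ 0.454 -0.121  0.059]
```

Grip B gives a real diagonal tilt (pitch 7.3°, roll 10.3°) with FL on the bench. Lifting further.

```bash
python3 -m creep '[{"x":0.003,"y":0.002,"spin":0,"z":0.01,"gripper":0},{"x":0.006,"y":0.005,"spin":0,"z":0.02,"gripper":0},{"x":0.009,"y":0.008,"spin":0,"z":0.03,"gripper":0},{"x":0.012,"y":0.01,"spin":0,"z":0.04,"gripper":0},{"x":0.012,"y":0.01,"spin":0,"z":0.04,"gripper":0}]'
python3 - <<'E'
from h import *
a=robot.snapshot("side")[160:240,250:350]
cv2.imwrite("pics/s22.png",cv2.resize(a,None,fx=8,fy=7.5,interpolation=cv2.INTER_CUBIC)[:600])
a=robot.snapshot("top")[140:240,230:350]
cv2.imwrite("pics/t22.png",cv2.resize(a,None,fx=6,fy=6,interpolation=cv2.INTER_CUBIC))
E
```

```text
time: 18.3
position: [0.4811, -0.0745, 0.1342]
eef_rot: [3.14, 0.0, 1.408]
force: [-1.0, -0.2, -4.7]
width: 0.0103
```

View pics/s22.png

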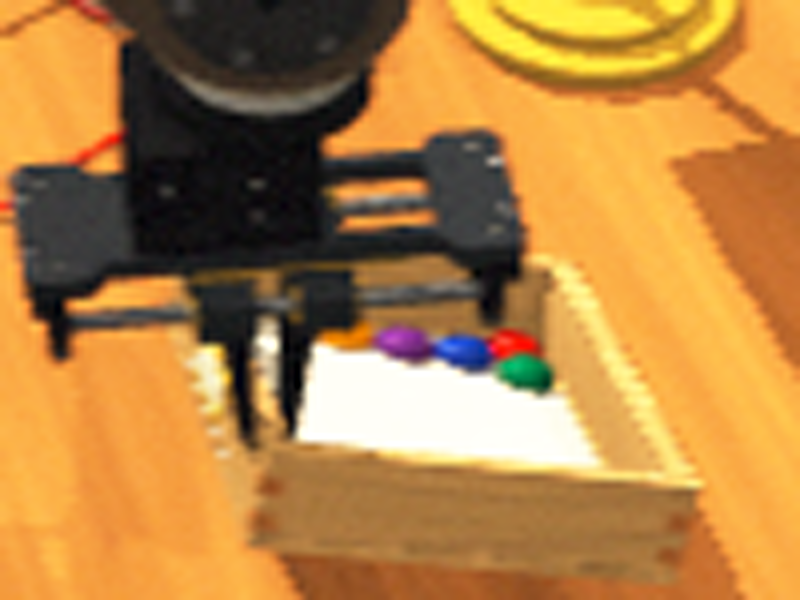

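View pics/t22.png

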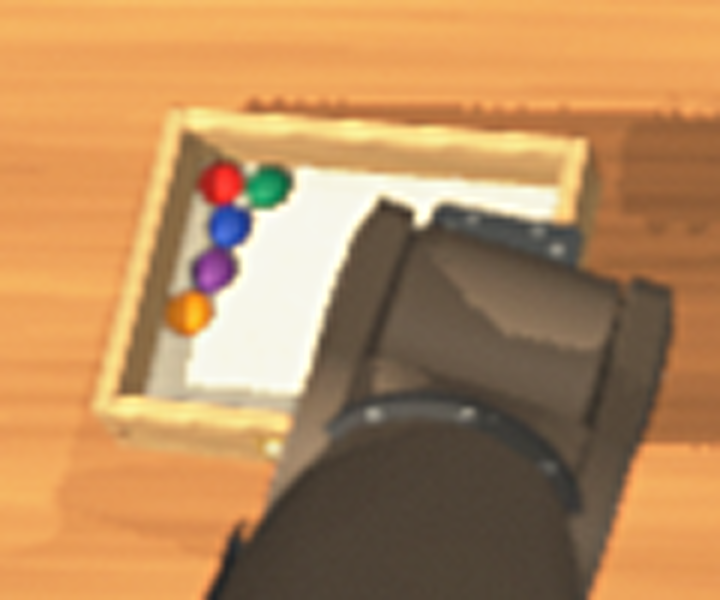

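```bash
python3 - <<'E'
from h import *
S=lambda x,y:(x/8+249.6,y/7.5+159.6)
T=lambda x,y:(x/6+229.6,y/6+139.6)
fit([("side","FLt",*S(563,258)),("side","FRt",*S(697,482)),("side","FRb",*S(680,580)),("side","NRb",*S(252,545)),("top","FLt",*T(177,107)),("top","FRt",*T(590,138)),("top","NLt",*T(95,410))],gp=(-.08,-.08,.044),yaw0=-.168)
E
```

```text
yaw -0.195 pitch(far down +) 11.8 roll(left down -) -18.5 deg origin [ 0.556 -0.028  0.053] res [ 0.9  0.5  0.6 -0.2 -0.5  0.1 -1.2  0.6 -0.9 -0.2 -0.1 -0.5 -0.2  0.4
  0.1 -0.5  0.5 -0.5]
FLb [0.651 0.06  0.001]
FRb [ 0.624 -0.148  0.07 ]
NLb [0.488 0.092 0.036]
NRb [ 0.461 -0.115  0.104]
```

```bash
python3 -m creep '[{"x":0.003,"y":0.002,"spin":0,"z":0.012,"gripper":0},{"x":0.006,"y":0.004,"spin":0,"z":0.022,"gripper":0},{"x":0.006,"y":0.034,"spin":0,"z":0.025,"gripper":0},{"x":0.006,"y":0.064,"spin":0,"z":0.025,"gripper":0},{"x":0.006,"y":0.064,"spin":0,"z":0.025,"gripper":0}]'
python3 - <<'E'
from h import *
a=robot.snapshot("side")[140:230,250:370]
cv2.imwrite("pics/s23.png",cv2.resize(a,None,fx=6.6,fy=6.6,interpolation=cv2.INTER_CUBIC)[:600])
a=robot.snapshot("top")[130:230,220:340]
cv2.imwrite("pics/t23.png",cv2.resize(a,None,fx=6,fy=6,interpolation=cv2.INTER_CUBIC))
E
```

```text
time: 19.02
position: [0.4871, -0.0093, 0.1592]
eef_rot: [3.14, -0.0, 1.41]
force: [1.2, -0.3, -4.2]
width: 0.01
```

View pics/s23.png

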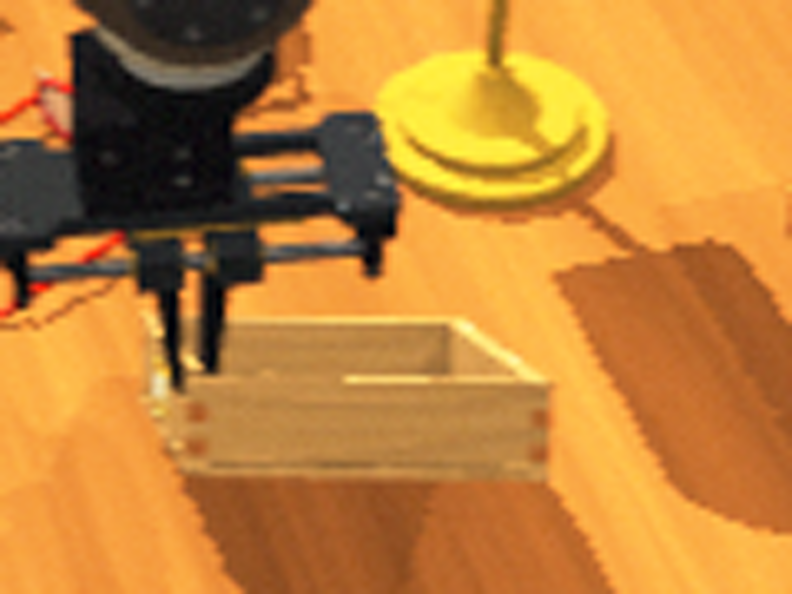

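View pics/t23.png

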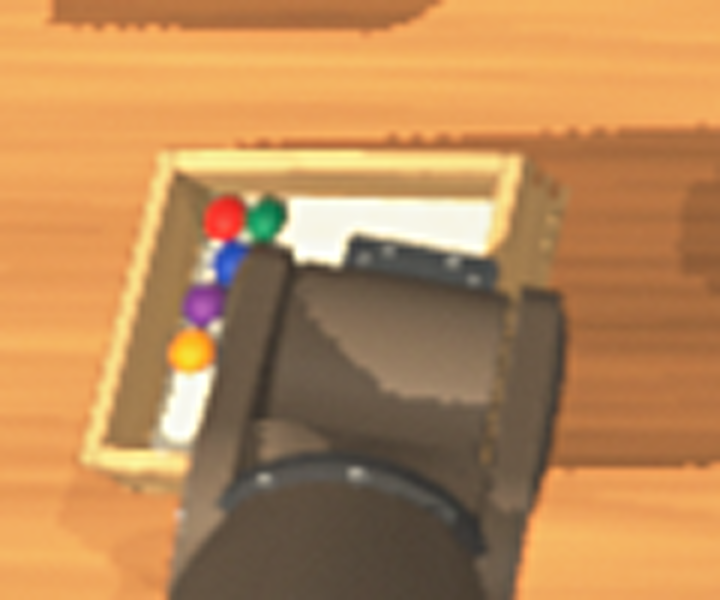

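```bash
python3 - <<'E'
from h import *
S=lambda x,y:(x/6.6+249.6,y/6.6+139.6)
T=lambda x,y:(x/6+219.6,y/6+129.6)
fit([("side","FLt",*S(457,318)),("side","FRt",*S(550,382)),("side","FRb",*S(547,478)),("side","NRb",*S(180,472)),("top","FLt",*T(162,150)),("top","FRt",*T(522,154)),("top","NLt",*T(82,460))],gp=(-.08,-.08,.044),yaw0=-.168)
E
```

```text
yaw -0.216 pitch(far down +) 5.2 roll(left down -) -34.3 deg origin [0.566 0.013 0.071] res [ 0.8  0.4  0.2 -0.3 -0.1  0.   0.2  0.1 -0.2 -0.1 -0.  -0.1 -1.   0.7
 -0.3 -0.5  0.1 -1. ]
FLb [0.662 0.084 0.001]
FRb [ 0.634 -0.095  0.125]
NLb [0.497 0.121 0.017]
NRb [ 0.469 -0.059  0.14 ]
```

```bash
python3 -m creep '[{"x":0.004,"y":-0.02,"spin":0,"z":0,"gripper":0},{"x":0.01,"y":-0.045,"spin":0,"z":0,"gripper":0},{"x":0.015,"y":-0.065,"spin":0,"z":0,"gripper":0},{"x":0.015,"y":-0.065,"spin":0,"z":0,"gripper":0}]'
python3 - <<'E'
from h import *
a=robot.snapshot("side")[150:240,250:370]
cv2.imwrite("pics/s24.png",cv2.resize(a,None,fx=6.6,fy=6.6,interpolation=cv2.INTER_CUBIC)[:600])
a=robot.snapshot("top")[130:230,220:340]
cv2.imwrite("pics/t24.png",cv2.resize(a,None,fx=6,fy=6,interpolation=cv2.INTER_CUBIC))
E
```

```text
time: 19.62
position: [0.5018, -0.0772, 0.1584]
eef_rot: [-3.141, 0.0, 1.405]
force: [-0.9, -0.2, -2.4]
width: 0.0098
```

View pics/s24.png

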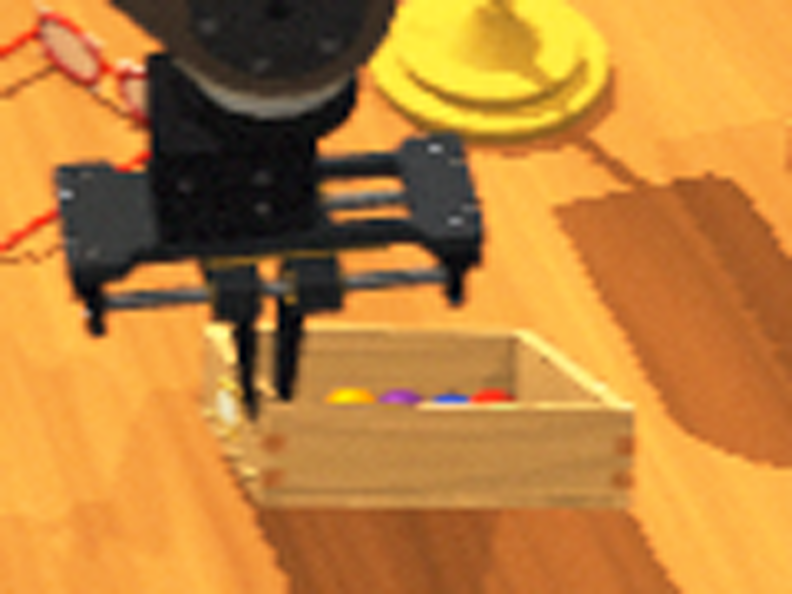

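View pics/t24.png

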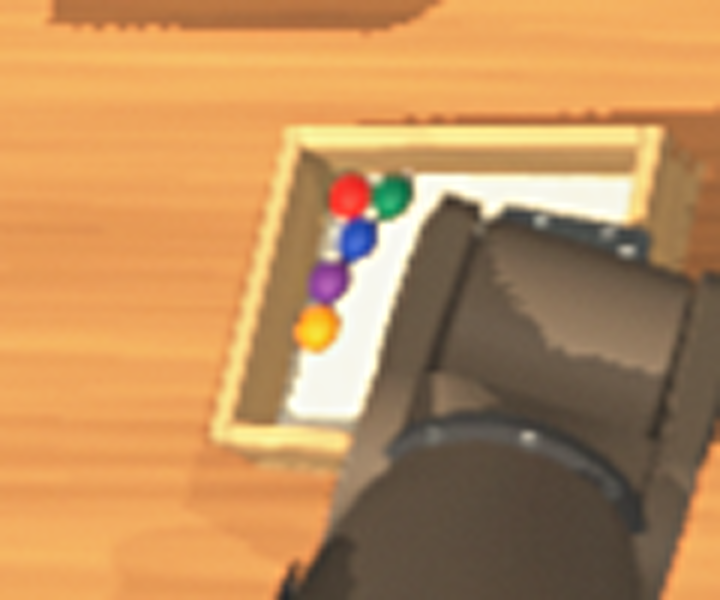

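```bash
python3 -m creep '[{"x":0.01,"y":0,"spin":0,"z":0.015,"gripper":0},{"x":0.01,"y":0,"spin":0,"z":0.02,"gripper":0},{"x":-0.052,"y":0,"spin":0,"z":0.02,"gripper":0},{"x":-0.08,"y":0,"spin":0,"z":0.02,"gripper":0},{"x":-0.09,"y":0,"spin":0,"z":0.02,"gripper":0}]'
python3 - <<'E'
from h import *
a=robot.snapshot("side")[150:240,210:330]
cv2.imwrite("pics/s25.png",cv2.resize(a,None,fx=6.6,fy=6.6,interpolation=cv2.INTER_CUBIC)[:600])
a=robot.snapshot("top")[150:250,220:340]
cv2.imwrite("pics/t25.png",cv2.resize(a,None,fx=6,fy=6,interpolation=cv2.INTER_CUBIC))
E
```

```text
time: 20.35
position: [0.4104, -0.0751, 0.1786]
eef_rot: [3.141, -0.0, 1.408]
force: [-0.1, 0.0, -4.4]
width: 0.0098
```

View pics/s25.png

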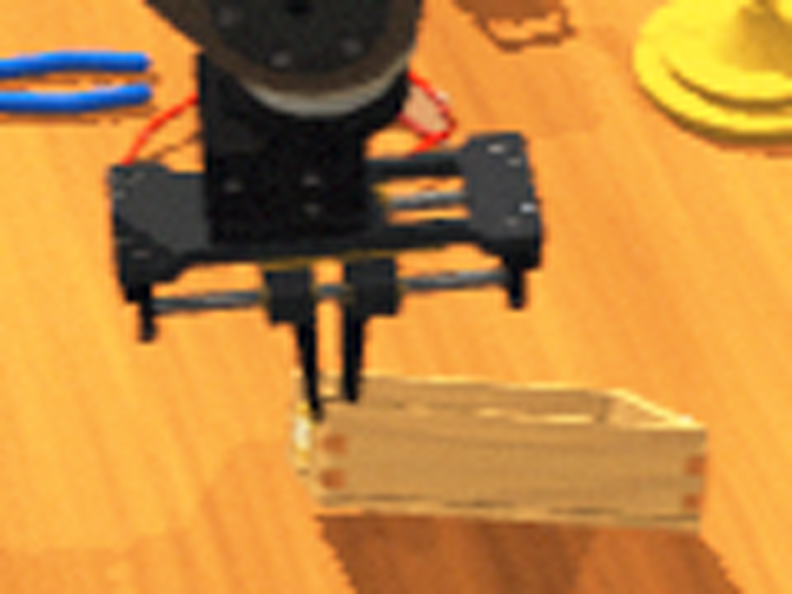

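View pics/t25.png

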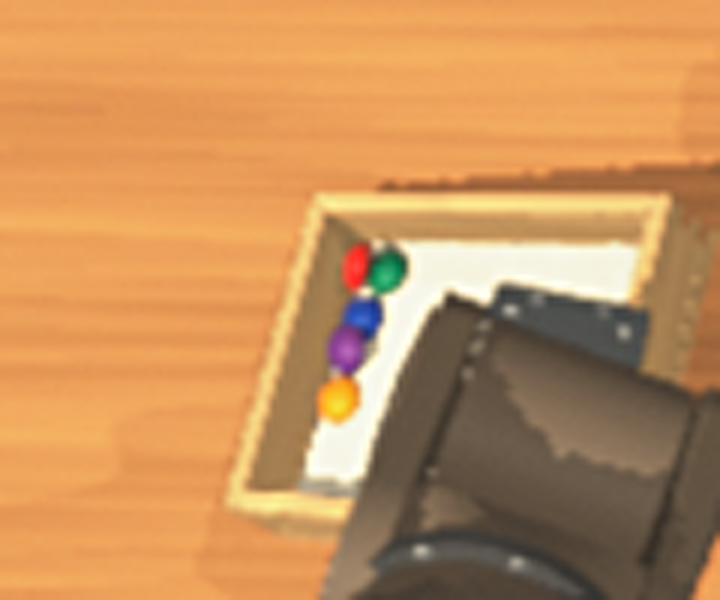

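```bash
python3 -m creep '[{"x":0.016,"y":0,"spin":0,"z":-0.024,"gripper":0},{"x":0.03,"y":0,"spin":0,"z":-0.05,"gripper":0},{"x":0.04,"y":-0.005,"spin":0,"z":-0.074,"gripper":0},{"x":0.045,"y":-0.01,"spin":0,"z":-0.098,"gripper":0},{"x":0.045,"y":-0.015,"spin":0,"z":-0.12,"gripper":0}]'
python3 -m creep '[{"x":0,"y":0,"spin":0,"z":-0.006,"gripper":0}]'
python3 - <<'E'
from h import *
print(robot.sense()["force"])
a=robot.snapshot("side")[170:260,230:350]
cv2.imwrite("pics/s26.png",cv2.resize(a,None,fx=6.6,fy=6.6,interpolation=cv2.INTER_CUBIC)[:600])
a=robot.snapshot("top")[150:250,220:340]
cv2.imwrite("pics/t26.png",cv2.resize(a,None,fx=6,fy=6,interpolation=cv2.INTER_CUBIC))
E
```

```text
time: 21.08
position: [0.4584, -0.0909, 0.0574]
eef_rot: [3.14, 0.0, 1.408]
force: [-1.7, -1.9, 0.6]
width: 0.0095
time: 21.2
position: [0.4574, -0.0908, 0.0513]
eef_rot: [-3.141, -0.0, 1.407]
force: [-1.5, -2.3, 0.4]
width: 0.0097
[-1.48020681 -2.25629323  0.39308438]
```

View pics/s26.png

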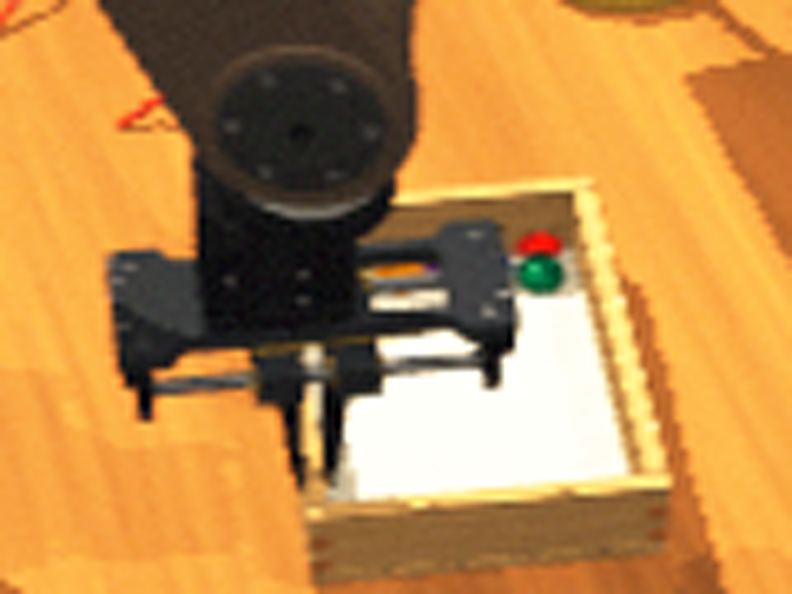

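View pics/t26.png

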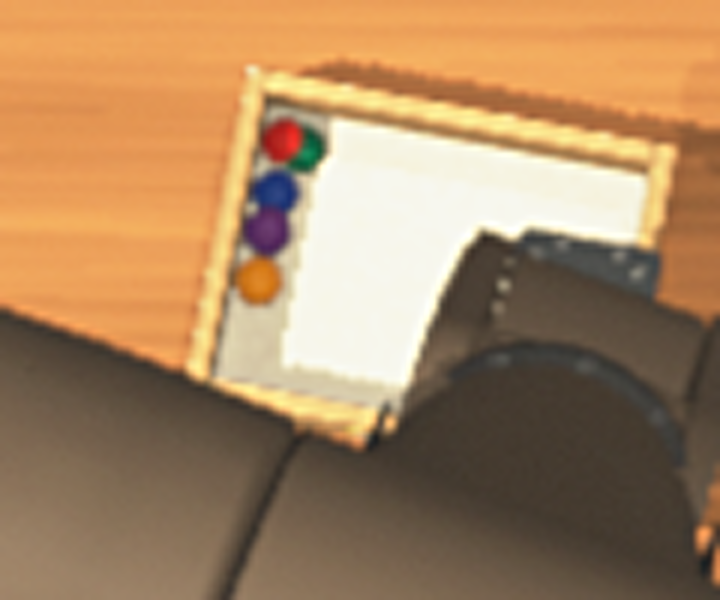

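```bash
python3 -m creep '[{"x":0,"y":0,"spin":0,"z":0,"gripper":0.25},{"x":0,"y":0,"spin":0,"z":-0.006,"gripper":0.25},{"x":0,"y":0,"spin":0,"z":-0.007,"gripper":0.2},{"x":0,"y":0,"spin":0,"z":-0.007,"gripper":0},{"x":0,"y":0,"spin":0,"z":-0.007,"gripper":0}]'
python3 - <<'E'
from h import *
a=robot.snapshot("wrist")[0:320,120:560]
cv2.imwrite("pics/w27.png",cv2.resize(a,None,fx=1.8,fy=1.8,interpolation=cv2.INTER_CUBIC))
E
```

```text
time: 21.92
position: [0.4569, -0.0906, 0.0456]
eef_rot: [3.141, 0.0, 1.407]
force: [0.9, -0.4, -0.5]
width: 0.0095
```

View pics/w27.png

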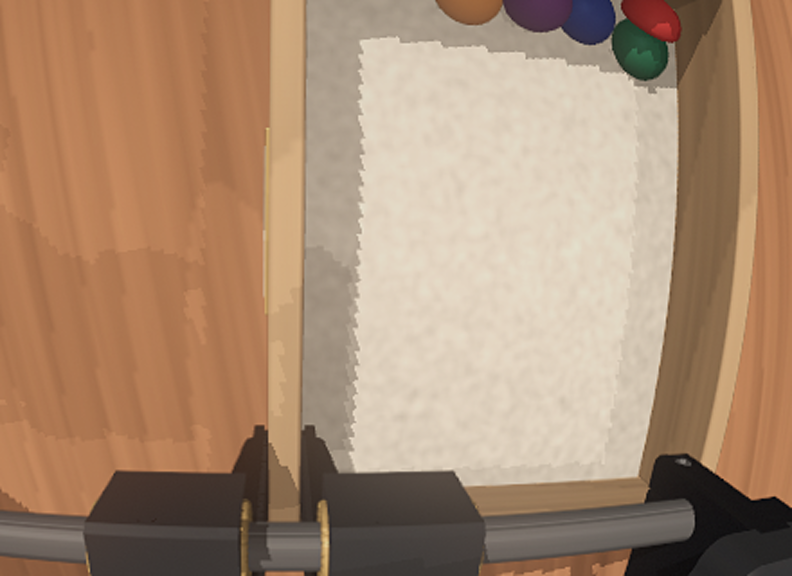

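```bash
python3 -m creep '[{"x":0.0,"y":0,"spin":0,"z":0.012,"gripper":0},{"x":0.003,"y":0.0,"spin":0,"z":0.024,"gripper":0},{"x":0.007,"y":0.002,"spin":0,"z":0.036,"gripper":0},{"x":0.01,"y":0.004,"spin":0,"z":0.05,"gripper":0},{"x":0.013,"y":0.006,"spin":0,"z":0.06,"gripper":0}]'
python3 -m creep '[{"x":0.004,"y":0.002,"spin":0,"z":0.012,"gripper":0},{"x":0.007,"y":0.004,"spin":0,"z":0.024,"gripper":0},{"x":0.01,"y":0.005,"spin":0,"z":0.034,"gripper":0},{"x":0.01,"y":0.005,"spin":0,"z":0.034,"gripper":0},{"x":0.01,"y":0.005,"spin":0,"z":0.034,"gripper":0}]'
python3 - <<'E'
from h import *
a=robot.snapshot("side")[150:240,230:350]
cv2.imwrite("pics/s28.png",cv2.resize(a,None,fx=6.6,fy=6.6,interpolation=cv2.INTER_CUBIC)[:600])
a=robot.snapshot("top")[140:240,220:340]
cv2.imwrite("pics/t28.png",cv2.resize(a,None,fx=6,fy=6,interpolation=cv2.INTER_CUBIC))
E
```

```text
time: 22.6
position: [0.4701, -0.0844, 0.1066]
eef_rot: [3.141, 0.0, 1.408]
force: [0.7, 0.2, -3.7]
width: 0.0105
time: 23.22
position: [0.4794, -0.0796, 0.1392]
eef_rot: [-3.141, 0.0, 1.408]
force: [-1.5, -0.3, -2.2]
width: 0.0103
```

View pics/s28.png

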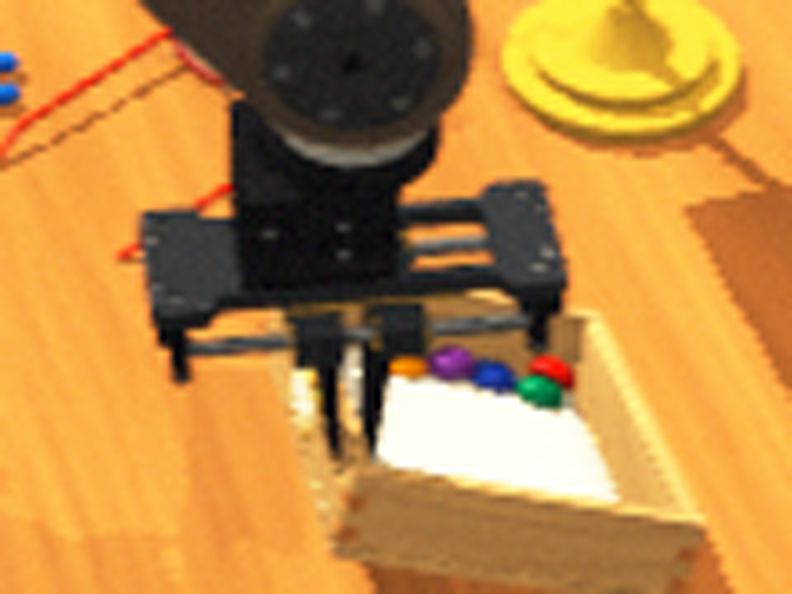

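View pics/t28.png

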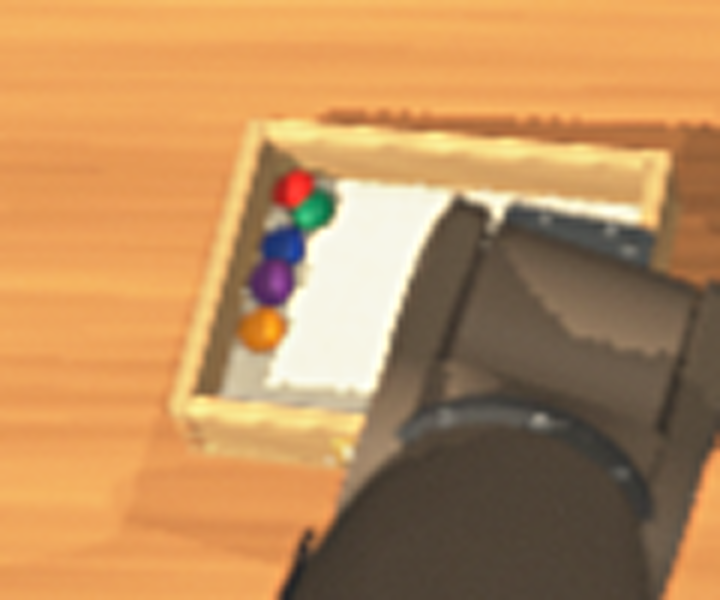

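```bash
python3 - <<'E'
from h import *
S=lambda x,y:(x/6.6+229.6,y/6.6+149.6)
T=lambda x,y:(x/6+219.6,y/6+139.6)
fit([("side","FLt",*S(597,313)),("side","FRt",*S(705,530)),("side","NRb",*S(335,552)),("top","FLt",*T(255,118)),("top","FRt",*T(670,150)),("top","NLt",*T(175,408))],gp=(-.08,-.08,.044),yaw0=-.168)
a=robot.snapshot("side");b=robot.snapshot("top")[140:240,220:340]
cv2.imwrite("pics/t29.png",cv2.resize(b,None,fx=6,fy=6,interpolation=cv2.INTER_CUBIC))
E
```

```text
yaw -0.215 pitch(far down +) 17.6 roll(left down -) -16.8 deg origin [ 0.549 -0.035  0.053] res [ 0.4  0.6  0.5 -0.4 -1.   0.4 -0.8 -0.   0.2  0.1 -1.5  0.2  0.4 -1.8
  0.2 -0.9]
FLb [ 0.642  0.053 -0.003]
FRb [ 0.616 -0.157  0.058]
NLb [0.483 0.088 0.049]
NRb [ 0.457 -0.122  0.109]
```

View pics/t29.png

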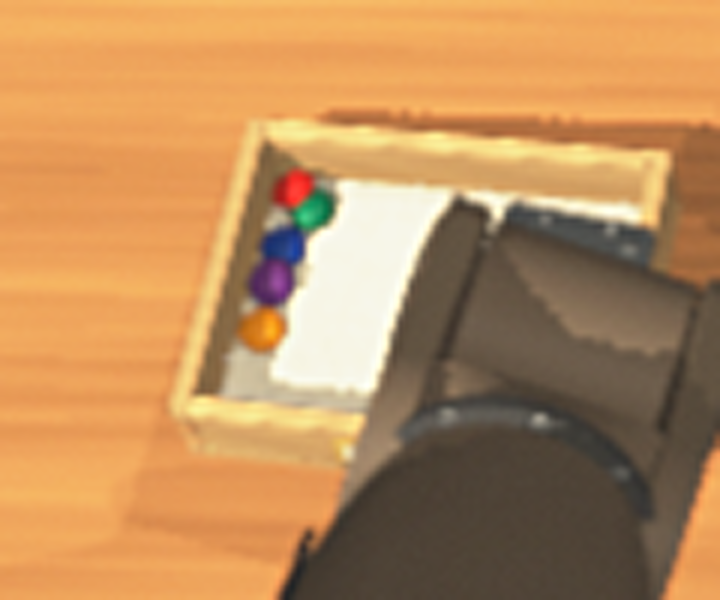

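```bash
cat >> h.py <<'E'
def tp(p,o,u,v,z=.008):
    R=Ro.from_euler("ZYX",[p[0],np.radians(p[1]),np.radians(p[2])]).as_matrix();o=np.array(o)
    m=robot.camera_model("top");T=np.array(m["world_from_camera"])
    d=T[:3,:3]@np.array([(u-m["cx"])/m["fx"],(v-m["cy"])/m["fy"],1.]);c=T[:3,3]
    d=R.T@d;c=R.T@(c-o);q=(c+d*(z+.006-c[2])/d[2])*1000
    return np.round(q[:2]),"dist",round(float(np.hypot(75-q[0],100-q[1])))
E
python3 - <<'E'
from h import *
T=lambda x,y:(x/6+219.6,y/6+139.6)
for n,x,y in(("red",294,188),("grn",313,210),("blue",284,245),("pur",271,282),("amb",263,329)):print(n,*tp((-.215,17.6,-16.8),(.549,-.035,.053),*T(x,y)))
E
```

```text
red [65. 90.] dist 14
grn [53. 76.] dist 32
blue [31. 87.] dist 46
pur [ 9. 88.] dist 67
amb [-18.  85.] dist 94
```

```bash
python3 -m creep '[{"x":0.004,"y":0.001,"spin":0,"z":0.014,"gripper":0},{"x":0.008,"y":0.002,"spin":0,"z":0.022,"gripper":0},{"x":0.009,"y":0.003,"spin":0,"z":0.026,"gripper":0},{"x":0.009,"y":0.003,"spin":0,"z":0.026,"gripper":0}]'
python3 - <<'E'
from h import *
a=robot.snapshot("side")[150:240,230:350]
cv2.imwrite("pics/s30.png",cv2.resize(a,None,fx=6.6,fy=6.6,interpolation=cv2.INTER_CUBIC)[:600])
a=robot.snapshot("top")[140:240,220:340]
cv2.imwrite("pics/t30.png",cv2.resize(a,None,fx=6,fy=6,interpolation=cv2.INTER_CUBIC))
E
```

```text
time: 23.92
position: [0.4887, -0.0764, 0.1655]
eef_rot: [3.141, 0.0, 1.408]
force: [0.5, -0.3, -4.0]
width: 0.0102
```

View pics/s30.png

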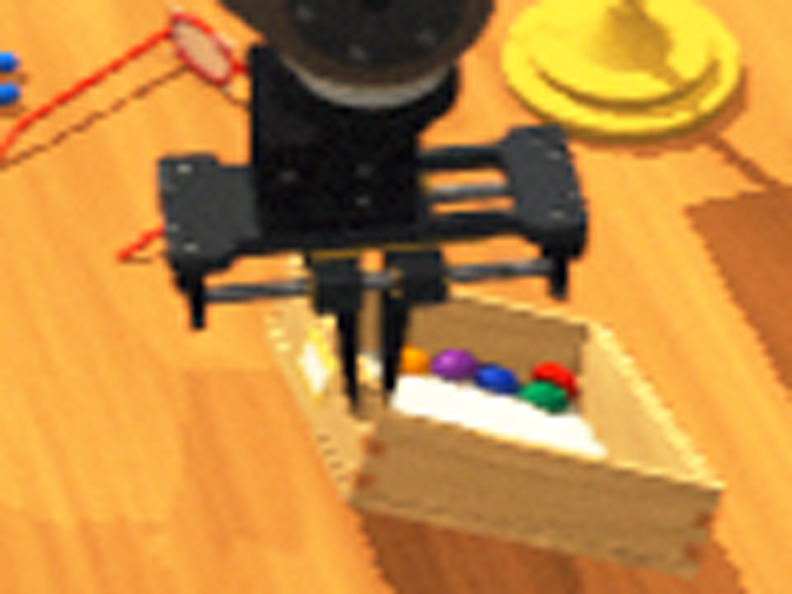

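View pics/t30.png

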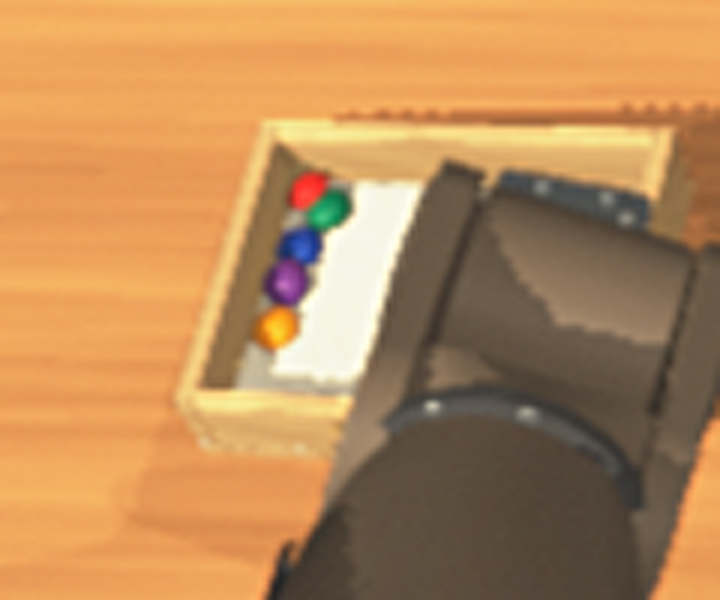

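```bash
python3 - <<'E'
from h import *
S=lambda x,y:(x/6.6+229.6,y/6.6+149.6)
T=lambda x,y:(x/6+219.6,y/6+139.6)
fit([("side","FLt",*S(600,318)),("side","FRt",*S(723,487)),("side","FRb",*S(690,577)),("side","NRb",*S(350,500)),("top","FLt",*T(265,117)),("top","FRt",*T(675,128)),("top","NLt",*T(178,402))],gp=(-.08,-.08,.044),yaw0=-.168)
E
```

```text
yaw -0.240 pitch(far down +) 19.5 roll(left down -) -23.5 deg origin [ 0.552 -0.04   0.071] res [ 0.4  0.6  0.3 -0.1  0.3  0.  -1.1  0.3 -0.5  0.1 -0.2 -0.2 -1.2  0.1
  0.  -1.8  0.4 -1.4]
FLb [0.639 0.042 0.002]
FRb [ 0.62  -0.16   0.084]
NLb [0.483 0.081 0.059]
NRb [ 0.464 -0.122  0.141]
```

```bash
python3 - <<'E'
from h import *
T=lambda x,y:(x/6+219.6,y/6+139.6)
for n,x,y in(("red",310,189),("grn",330,210),("blue",301,244),("pur",288,282),("amb",277,327)):print(n,*tp((-.240,19.5,-23.5),(.552,-.04,.071),*T(x,y)))
E
```

```text
red [63. 89.] dist 16
grn [51. 74.] dist 35
blue [30. 84.] dist 48
pur [ 7. 85.] dist 70
amb [-20.  83.] dist 97
```

```bash
python3 -m creep '[{"x":0.002,"y":0,"spin":0,"z":0.01,"gripper":0},{"x":-0.045,"y":0,"spin":0,"z":0.012,"gripper":0},{"x":-0.06,"y":0,"spin":0,"z":0.012,"gripper":0},{"x":-0.068,"y":0,"spin":0,"z":0.01,"gripper":0},{"x":-0.068,"y":0,"spin":0,"z":0.0,"gripper":0}]'
python3 - <<'E'
from h import *
a=robot.snapshot("side")[160:250,210:330]
cv2.imwrite("pics/s31.png",cv2.resize(a,None,fx=6.6,fy=6.6,interpolation=cv2.INTER_CUBIC)[:600])
a=robot.snapshot("top")[140:240,220:340]
cv2.imwrite("pics/t31.png",cv2.resize(a,None,fx=6,fy=6,interpolation=cv2.INTER_CUBIC))
E
```

```text
time: 24.65
position: [0.4213, -0.077, 0.1657]
eef_rot: [3.14, 0.001, 1.407]
force: [-1.7, -3.2, 1.0]
width: 0.0098
```

View pics/s31.png

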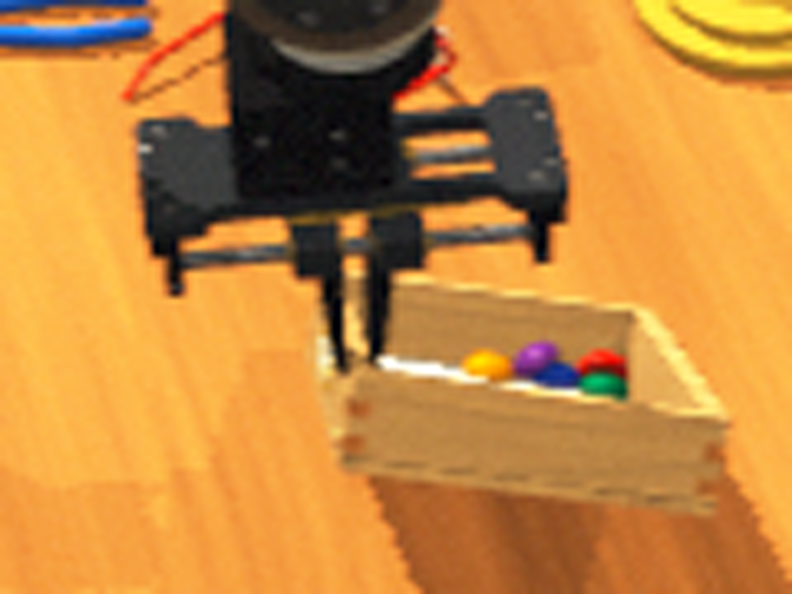

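View pics/t31.png

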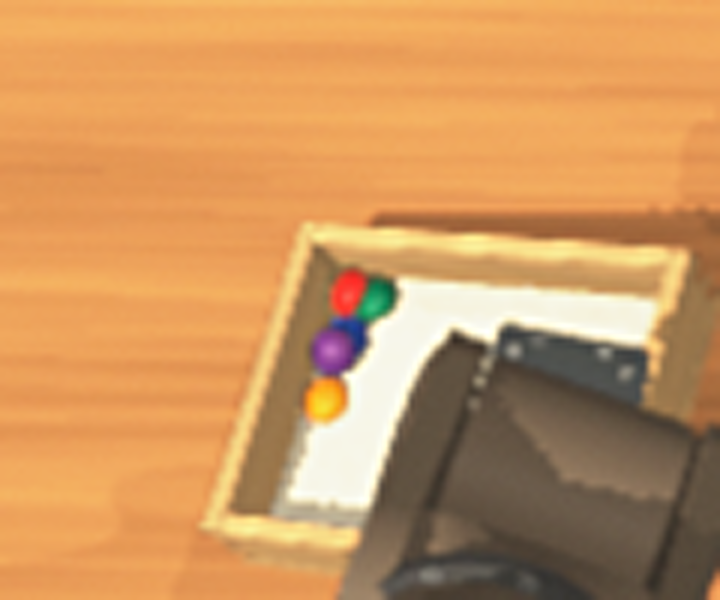

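```bash
python3 - <<'E'
from h import *
S=lambda x,y:(x/6.6+209.6,y/6.6+159.6)
T=lambda x,y:(x/6+219.6,y/6+139.6)
fit([("side","FLt",*S(637,303)),("side","FRt",*S(727,418)),("side","FRb",*S(717,515)),("side","NRb",*S(343,468)),("top","FLt",*T(307,222)),("top","FRt",*T(690,247)),("top","NLt",*T(203,527))],gp=(-.08,-.08,.044),yaw0=-.168)
E
```

```text
yaw -0.272 pitch(far down +) 10.9 roll(left down -) -31.2 deg origin [ 0.495 -0.056  0.072] res [ 1.8  0.7  0.7 -0.4 -0.4 -0.  -0.8  0.2 -1.   0.1 -0.2 -0.1 -0.5  0.3
  0.  -2.2  0.2 -2.1]
FLb [0.59  0.015 0.   ]
FRb [ 0.56  -0.172  0.112]
NLb [0.429 0.06  0.033]
NRb [ 0.4   -0.128  0.144]
```

```bash
python3 -m creep '[{"x":0.012,"y":-0.004,"spin":0,"z":-0.006,"gripper":0},{"x":0.026,"y":-0.01,"spin":0,"z":-0.014,"gripper":0},{"x":0.04,"y":-0.016,"spin":0,"z":-0.02,"gripper":0},{"x":0.055,"y":-0.02,"spin":0,"z":-0.02,"gripper":0},{"x":0.065,"y":-0.02,"spin":0,"z":-0.02,"gripper":0}]'
python3 - <<'E'
from h import *
a=robot.snapshot("side")[160:250,230:350]
cv2.imwrite("pics/s32.png",cv2.resize(a,None,fx=6.6,fy=6.6,interpolation=cv2.INTER_CUBIC)[:600])
a=robot.snapshot("top")[140:240,220:340]
cv2.imwrite("pics/t32.png",cv2.resize(a,None,fx=6,fy=6,interpolation=cv2.INTER_CUBIC))
E
```

```text
time: 25.38
position: [0.4868, -0.0967, 0.1453]
eef_rot: [-3.141, -0.0, 1.408]
force: [-3.0, -0.7, -0.8]
width: 0.0099
```

View pics/s32.png

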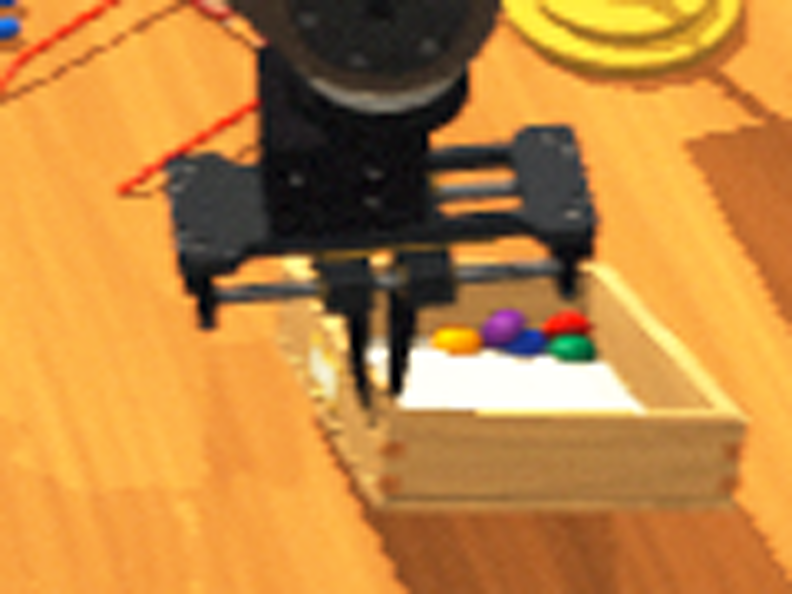

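View pics/t32.png

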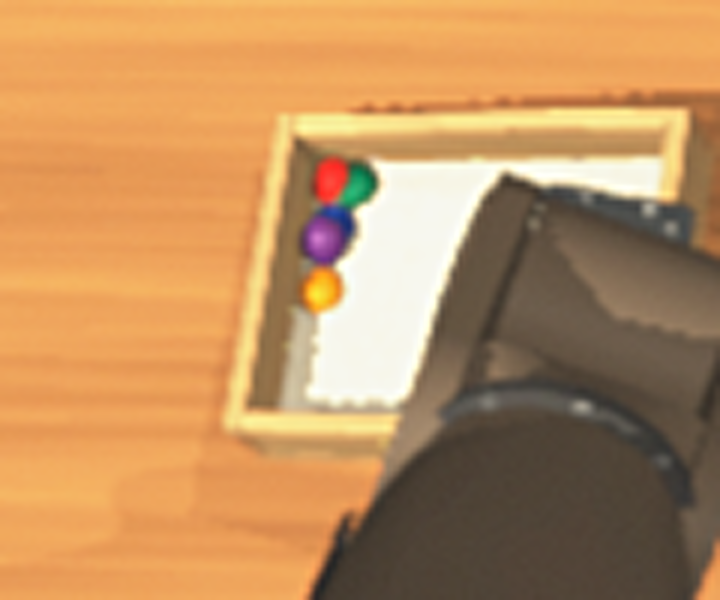

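```bash
python3 - <<'E'
from h import *
S=lambda x,y:(x/6.6+229.6,y/6.6+159.6)
T=lambda x,y:(x/6+219.6,y/6+139.6)
fit([("side","FLt",*S(600,262)),("side","FRt",*S(745,418)),("side","FRb",*S(735,502)),("side","NRb",*S(382,508)),("top","FLt",*T(283,112)),("top","FRt",*T(690,108)),("top","NLt",*T(228,425))],gp=(-.08,-.08,.044),yaw0=-.168)
E
```

```text
yaw -0.141 pitch(far down +) 9.2 roll(left down -) -24.5 deg origin [ 0.56  -0.059  0.06 ] res [ 2.1  0.4  0.6 -0.8  0.2  0.9 -1.5 -0.3 -0.5  0.1 -0.1 -0.3 -1.   0.5
 -0.3 -2.2 -0.   0.5]
FLb [0.65  0.03  0.002]
FRb [ 0.637 -0.17   0.092]
NLb [0.484 0.053 0.029]
NRb [ 0.47  -0.147  0.119]
```

```bash
python3 - <<'E'
from h import *
T=lambda x,y:(x/6+219.6,y/6+139.6)
for n,x,y in(("red",331,182),("grn",357,184),("blue",336,222),("pur",324,239),("amb",322,289)):print(n,*tp((-.141,9.2,-24.5),(.56,-.059,.06),*T(x,y)))
E
```

```text
red [61. 91.] dist 17
grn [60. 76.] dist 28
blue [39. 85.] dist 39
pur [29. 90.] dist 47
amb [ 2. 86.] dist 74
```

All five stones are within 74 mm of the corner. The wrist reads only -0.8 N vertical and -3 N in x, so the bench is carrying most of the tray. I'll lift a few mm to let the gripper take the weight, then re-check.

```bash
python3 -m creep '[{"x":0,"y":0,"spin":0,"z":0.002,"gripper":0},{"x":0,"y":0,"spin":0,"z":0.005,"gripper":0},{"x":0,"y":0,"spin":0,"z":0.008,"gripper":0},{"x":0,"y":0,"spin":0,"z":0.008,"gripper":0}]'
python3 - <<'E'
from h import *
a=robot.snapshot("side")[160:250,230:350]
cv2.imwrite("pics/s33.png",cv2.resize(a,None,fx=6.6,fy=6.6,interpolation=cv2.INTER_CUBIC)[:600])
a=robot.snapshot("top")[140:240,220:340]
cv2.imwrite("pics/t33.png",cv2.resize(a,None,fx=6,fy=6,interpolation=cv2.INTER_CUBIC))
print(robot.sense()["force"])
E
```

```text
time: 25.98
position: [0.4857, -0.0966, 0.1539]
eef_rot: [3.141, 0.0, 1.408]
force: [-1.0, 0.5, -1.9]
width: 0.0095
[-1.51626898 -1.02499674 -2.33063128]
```

View pics/s33.png

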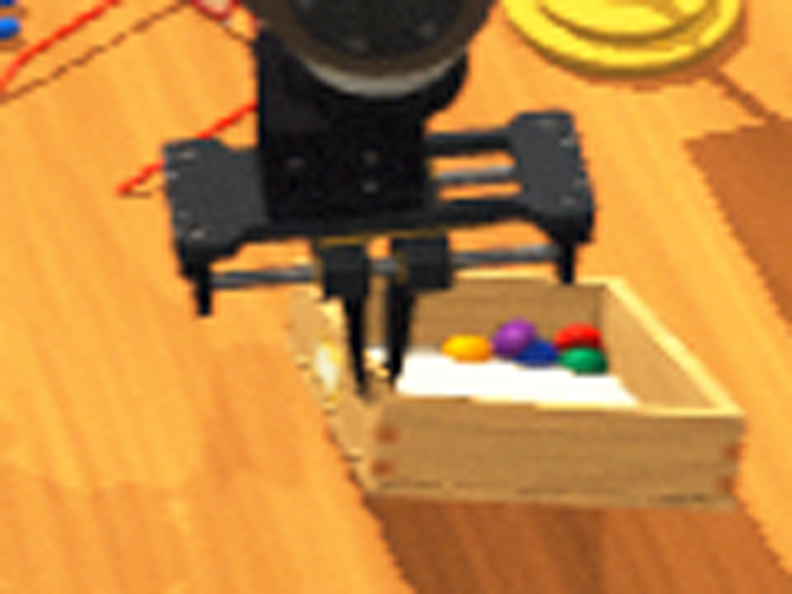

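View pics/t33.png

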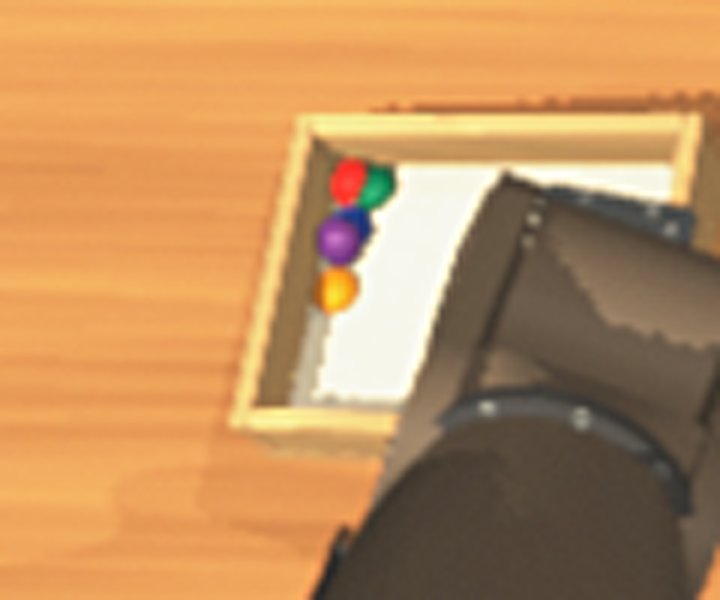

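```bash
python3 - <<'E'
from h import *
S=lambda x,y:(x/6.6+229.6,y/6.6+159.6)
T=lambda x,y:(x/6+219.6,y/6+139.6)
fit([("side","FLt",*S(613,278)),("side","FRt",*S(745,415)),("side","FRb",*S(735,507)),("side","NRb",*S(368,490)),("top","FLt",*T(300,112)),("top","FRt",*T(702,113)),("top","NLt",*T(232,422))],gp=(-.08,-.08,.044),yaw0=-.168)
E
python3 -m creep '[{"x":0,"y":0,"spin":0,"z":0.0,"gripper":0},{"x":0,"y":0,"spin":0,"z":0.0,"gripper":0},{"x":0,"y":0,"spin":0,"z":0.0,"gripper":0},{"x":0,"y":0,"spin":0,"z":0.0,"gripper":0}]'
python3 - <<'E'
from h import *
a=robot.snapshot("side");cv2.imwrite("pics/s34.png",a)
b=robot.snapshot("top");cv2.imwrite("pics/t34.png",b)
b0=cv2.imread("pics/t33.png");c=cv2.resize(b[140:240,220:340],None,fx=6,fy=6,interpolation=cv2.INTER_CUBIC)
print("diff",np.abs(c.astype(int)-b0).mean(), (np.abs(c.astype(int)-b0).max(2)>60).sum(), robot.sense()["force"])
cv2.imwrite("pics/t34c.png",c)
E
```

```text
yaw -0.182 pitch(far down +) 10.5 roll(left down -) -27.2 deg origin [ 0.558 -0.064  0.065] res [ 1.2  0.3  0.3 -0.5 -0.4  0.3 -0.4  0.1 -0.3  0.2 -0.2 -0.5 -0.8  0.2
 -0.2 -1.8  0.1 -0.3]
FLb [ 0.649  0.019 -0.   ]
FRb [ 0.632 -0.177  0.099]
NLb [0.485 0.049 0.031]
NRb [ 0.467 -0.146  0.13 ]
time: 26.58
position: [0.4856, -0.0966, 0.1534]
eef_rot: [-3.141, 0.0, 1.408]
force: [-2.2, -0.3, -1.3]
width: 0.0094
diff 0.8570771604938272 64 [-3.26405847 -0.34477584 -0.67367109]
```

View pics/t34c.png

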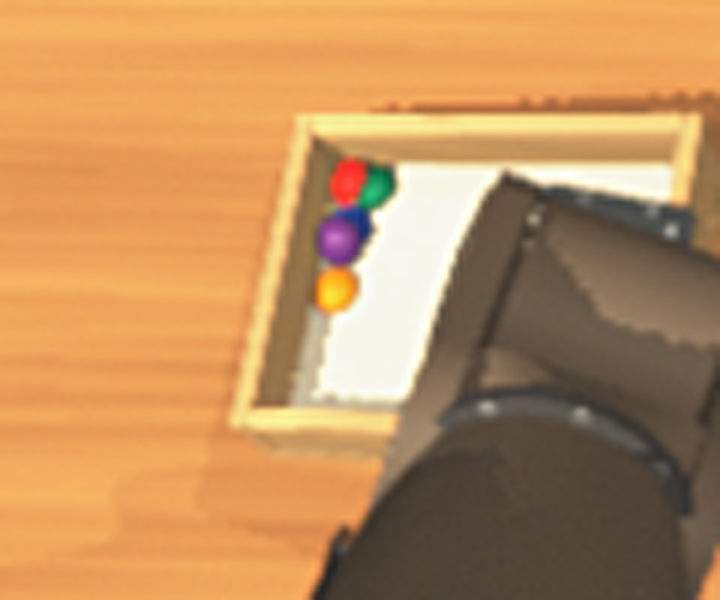

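View pics/s34.png

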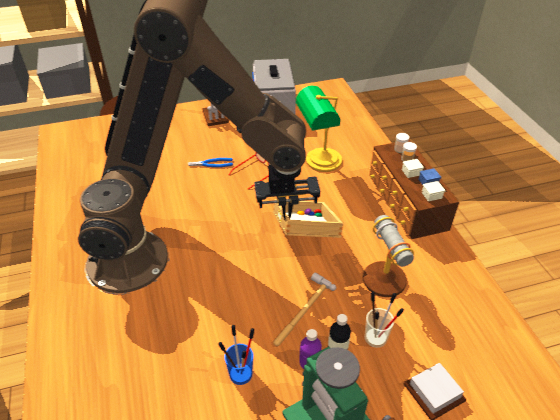

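View pics/t34.png

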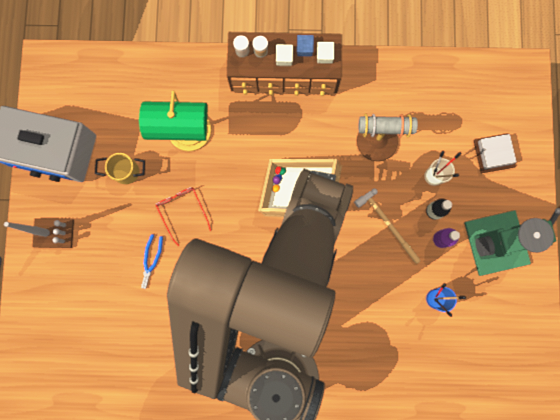

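```bash
python3 - <<'E'
from h import *
print(robot.job_done())
E
```

```text
the job is handed in; nothing more can be done
None
```

I finished at about 26.7 s with the tray still in the gripper, tilted towards its far-left corner, the one nearest the green lamp. The job is handed in. The gripper holds the near wall close to its right end, and all five stones lie in that corner.

**How it went:** The moves could only shift and turn the tool, so the tray had to hinge in the pads. Pinching the right wall, the near-right corner and the left part of the near wall did not give the tilt I needed. Each time I set the tray down and gripped it again. A few small jolts then packed the stones closer together.

**Last checks:**
- **Tilt:** about 10° down to the far side and 27° down to the left, so it leans more to the left than straight at the corner. The outer far-left corner is on the bench, and the other three underside corners are 31 to 130 mm up.
- **Stones:** all five are in the tray, with centres about 17 to 74 mm from the inner corner, measured just before the last 8 mm lift. The red and purple stones rest partly on their neighbours. Nothing moved between pictures 0.6 s apart.
- **Other things:** everything else on the bench looks unmoved in the overview pictures. The tray itself ended a few centimetres to the right of where it started.
- **Weight:** the wrist force was only about 1 to 2 N vertically, so the bench carries a good share of the tray at that corner.
- **Peak force:** one early set-down pressed the tray on the bench with about 45 N at the wrist, well under the 120 N limit. I took that as pressing through the fingertips, so not the 40 N limit for the arm or the gripper's body.

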